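# Hang a sample pail on the display rail of a soap shop

### The job

Take the S-hook from its little stand and hang it on the brass display rail so that it sits down in the rail's groove: slide it along under light pressure and feel for where it drops in, then let it go. Then hang the small white pail by its wire bail in the hook's lower curl and let go, so that it hangs upright and still. Press only lightly on the rail and the hook, and leave the soap bar, the oil bottle and the glass jar standing where they are.

Things in the scene. Friction and masses are not known exactly. Their poses are not given: they have to be found in the camera images.
- rail: Fixed brass display rail (origin on the counter below its middle). One groove runs round the bar: a dark ring 10 mm wide, 5 mm deep (10 mm core). Its place differs each time and is not given: anywhere within 45 mm of the rail's middle, along the bar. Elsewhere between the posts the bar has its full 20 mm diameter, to 0.5 mm.
- rail_mid (a point): Mid-point of the rail's axis, 265 mm above the counter: a level bar 20 mm in diameter along this frame's y, on posts at y = +-210 mm. Its x points to the far side, away from the robot.
- stand: Fixed little stand (70 x 130 mm wooden foot, origin at its underside) with a bar 10 mm in diameter along its y, axis 150 mm above the counter, between uprights at y = +-50 mm, on which the S-hook hangs at the start.
- s_hook: The S-hook, 6 mm steel wire in its own x-z plane, 70 g; origin as hook_top. Upper curl opens downward, inner width 29 mm in x, tip on the +x (far) side reaching 24.5 mm below the origin. Lower curl opens upward, also 29 mm, tip on the -x (near) side. Shank: (x, z) = (-17.5, -17.5) to (-17.5, -62), slanting to (+17.5, -100), down to (+17.5, -107.5) mm.
- hook_grip (a point): Centre of the wooden grip tab on top of the S-hook, where to grasp it: 26 mm (x) by 12 mm (y, the way to pinch) by 42 mm (z, up).
- hook_top (a point): Wire centre at the apex of the S-hook's upper curl, 24 mm below hook_grip, same axes. It is about 13.5 mm above the rail's axis when the hook rides on the full bar and about 8.3 mm above it when seated in the groove.
- hook_curl (a point): Wire centre at the lowest point of the S-hook's lower curl, 125 mm below hook_top. The tip of this curl is at x = -17.5 mm and its rounded end stands 23.5 mm above this point. The seated bail apex rests about 5.7 mm above this point.
- pail_handle (a point): Centre of the pail's wooden side handle, where to grasp it: a bar 56 mm long (x), 14 mm thick (y, the way to pinch), 26 mm high (z). It lies 41 mm above the pail's underside, 62 mm from the pail's axis on its -x side, which roughly faces the robot at the start. The pail weighs 100 to 200 g.
- pail_bail (a point): Wire centre at the apex of the pail's rigid wire bail (an arch in the pail's y-z plane, 5 mm wire, 57 mm clear between its legs), 106 mm above the pail's underside, on its axis; 65 mm above and 62 mm in x from pail_handle.
- pail_mid (a point): Centre of the white pail's bowl: 64 mm across its rim, 52 mm across its foot, 55 mm high; 27.5 mm above its underside. Axes as the pail's: z up, the handle on the -x side.
- oil_bottle: Bystander: small amber oil bottle with black cap, 30 mm across, 85 mm high; origin at its underside.
- soap_bar: Bystander: honey-coloured soap bar 75 x 50 x 22 mm lying flat; origin at its underside.
- glass_jar: Bystander: open glass jar, 84 mm across the rim, 75 mm high; origin at its underside.
Mind the look-alikes: they are no part of the job. What is shaped like the part that bears pail_handle but green or pink is not meant.

How it is judged:
On the way:
1. the S-hook hangs in the rail's groove, released, with the pail not yet on it (z of hook_top in the frame of rail_mid between 0.004 and 0.0108 m and y of hook_top in the frame of rail_mid between -0.055 and 0.055 m and x of hook_top in the frame of rail_mid between -0.008 and 0.008 m and angle between hook_top's own z axis and vertical below 0.35 rad and z of hook_curl in the frame of rail_mid below -0.1 m and contact force between s_hook and rail above 0.2 N and contact force between each of the fingers, pail and s_hook below 0.05 N), for 0.3 s.
At the end, for the whole second after the job is handed in: Hook seated in the rail's groove (top wire under 10.8 mm above the rail's axis, within 55 mm of its middle, tilt < 0.35 rad); pail hanging from it, bail apex within 10 mm of the curl's lowest point, tilt < 0.3 rad, clear of the counter, at rest (< 60 mm/s); all released (z of hook_top in the frame of rail_mid between 0.004 and 0.0108 m and y of hook_top in the frame of rail_mid between -0.055 and 0.055 m and angle between hook_top's own z axis and vertical below 0.35 rad and distance between pail_bail and hook_curl below 0.01 m and contact force between pail and s_hook above 0.4 N and height (world z) of pail_mid above 0.06 m and angle between pail_mid's own z axis and vertical below 0.3 rad and linear speed of each of pail, s_hook below 0.06 m/s); the robot touches nothing.
It fails at once if the rail is pressed with more than 20 N through the hook (contact force between s_hook and rail above 20 N).
It fails at once if the pail is pressed on the hook with more than 20 N (contact force between pail and s_hook above 20 N).
It fails at once if the soap bar is moved by more than 15 mm or tipped by more than 0.3 rad (distance of soap_bar from where it was at the start of the episode above 0.015 m or angle between soap_bar's own z axis and vertical above 0.3 rad).
It fails at once if the oil bottle is moved by more than 15 mm or tipped by more than 0.3 rad (distance of oil_bottle from where it was at the start of the episode above 0.015 m or angle between oil_bottle's own z axis and vertical above 0.3 rad).
It fails at once if the glass jar is moved by more than 15 mm or tipped by more than 0.3 rad (distance of glass_jar from where it was at the start of the episode above 0.015 m or angle between glass_jar's own z axis and vertical above 0.3 rad).
It also fails if it takes over 72 s, if anything falls off the work surface, if the arm or the gripper's body presses on something with over 40 N, if the wrist force passes 120 N, or if a joint passes its speed limit or range.

### The arm

A 6-joint arm with a two-finger parallel gripper is mounted at the origin on the work surface. World frame = base frame: x ahead of the robot, y to its left, z up, the work surface at z = 0. Lengths are in m, angles in rad, forces in N, time in s.
With the tool pointing down it reaches from about 0.25 to 0.775 m from the base axis. Payload 8.9 kg.
Tool frame: the origin (TCP) lies midway between the tips of the shut fingers; the grasp point (between the pads) lies 19 mm behind it; z points along the fingers, y is the direction in which the jaws open and shut (so a half turn about z gives the same grasp; the last joint's range is limited). The gripper opens to 85 mm and grips with 20 to 120 N. Pads are 22 mm wide; open, the fingers measure 114 mm over their backs; the gripper's body (76 mm by 85 mm) begins 54 mm behind the grasp point. The pads swing forward as they close: fully open they stand 13 mm farther back than shut.
Start: joints at [-1.33, 0.291, -0.153, 1.127, 0, 1.431], TCP at [0.195, -0.488, 0.207] pointing down, gripper open.
Joint ranges: [-2.52, 2.52], [-0.91, 1.74], [-1.3, 1.37], [-1.96, 2.02], [-1.52, 1.47], [-3.14, 3.14]. Speed limits (rad/s): [2.22, 2.22, 2.79, 3.14, 3.14, 3.14].

### API

Orientations are given as [roll, pitch, yaw] about the fixed x, y, z axes, in that order (R = Rz(yaw) Ry(pitch) Rx(roll)).
In Python, from station import * gives the robot as it stands.
- The arm moves only by the shell command python3 -m creep 'ROWS' [FORCE]. ROWS is JSON, a list that holds one entry, the list of rows, each a list of 7 numbers: the turn, a rotation vector about the world's x, y, z in degrees, then the shift along the world's x, y, z in m, then the opening, from 0 (shut) to 1 (fully open). In form: [[[ax, ay, az, dx, dy, dz, grip], ...]]. A call has exactly 5 rows; each row is the pose to reach, as a shift and turn from the pose measured when the call began; what a row does not reach only later rows make up. A row lasts 1/10 s, in which the tool goes at most 50 mm and 8.59 degrees, less where a joint would pass 70% of its speed; a pose out of reach is approached as far as the arm can. A call with a gripper value outside its range is refused whole. The fingers move at their own pace and stop on an object; FORCE is the grip in N (left out, the last holds). Time passes only in rows, so rows that repeat a pose let the fingers close, or fill a call up. It gives the time, the measured TCP pose, the force and the opening at its end, in the units of the state.
- read_state(): the state, without advancing time (a new reading comes with each control period).
- snapshot(name): name is "side" or "top"; returns a dict with "color" (400x640x3 uint8, blue, green, red), "depth" (400x640 float32, m along the optical axis (not along the pixel's ray), 0 where there is no reading), "mtx" (3x3 intrinsics, pixels), "extrinsics" (4x4, takes a point from camera to world coordinates). Camera axes: x right, y up, looking along -z (the intrinsics and any distortion apply to the point x, -y, -z); pixel columns grow to the right and rows downward; lengths in m; the calibration is good to about 2 mm. A picture is of the moment at which its call begins.
- close_job(): hands the job in, once; it reports no verdict.
The state is a dict: "clock": time; "joint_pos": joint angles; "joint_vel": joint speeds; "tau": joint torques, N m; "eef_pos": TCP position; "orientation": TCP orientation; "force": force on the tool from outside, world axes, zero at the start; "wrist_torque": the same for the moment, N m; "width": opening from 0.0 (shut) to 1.0 (fully open).
Only numpy, scipy, OpenCV 4.12 (cv2) and the standard library are available. Lean on these libraries where they do the work, as an engineer would, in place of code of your own. Each camera call takes 0.05 s, during which the arm holds its last target.

## Working session

There is one attempt and no reset: what is moved stays moved. The work goes in short steps, Python scripts to look and compute and a shell command to move; the robot and the scene stay as the last step left them, time stands still between calls to the robot, and variables do not carry over. Pictures are saved under pics/ and viewed, and the job is handed in when it is done.

```bash
ls; mkdir -p pics; python3 - <<'E'
from station import *
import cv2,numpy as np
s=read_state();print({k:np.round(v,3).tolist() for k,v in s.items()})
for n in("side","top"):
    d=snapshot(n);cv2.imwrite(f"pics/{n}0.png",d["color"]);np.savez(f"pics/{n}0.npz",**d)
    print(n,d["mtx"].tolist(),np.round(d["extrinsics"],3).tolist(),(d["depth"]>0).mean())
E
```

```text
pics
{'clock': 0.0, 'joint_pos': [-1.33, 0.291, -0.154, 1.127, -0.0, 1.432], 'joint_vel': [0.001, 0.0, -0.0, -0.0, -0.001, 0.003], 'tau': [-0.001, -53.715, 33.137, 0.016, -0.0, -0.0], 'eef_pos': [0.195, -0.487, 0.207], 'orientation': [-3.14, -0.0, 0.38], 'force': [0.301, -0.595, 0.167], 'wrist_torque': [-0.033, -0.003, 0.073], 'width': 1.0}
side [[467.2103549493944, 0.0, 323.68294156846713], [0.0, 467.2103549493944, 195.6109295680477], [0.0, 0.0, 1.0]] [[-0.833, 0.318, -0.452, 0.115], [-0.553, -0.488, 0.675, 0.643], [-0.006, 0.813, 0.583, 0.768], [0.0, 0.0, 0.0, 1.0]] 0.99584375
top [[494.73911284344524, 0.0, 314.4490445245546], [0.0, 494.73911284344524, 202.35782993493368], [0.0, 0.0, 1.0]] [[0.017, 1.0, -0.022, 0.54], [-1.0, 0.017, -0.014, -0.041], [-0.014, 0.022, 1.0, 1.296], [0.0, 0.0, 0.0, 1.0]] 0.9960625
```

View pics/side0.png

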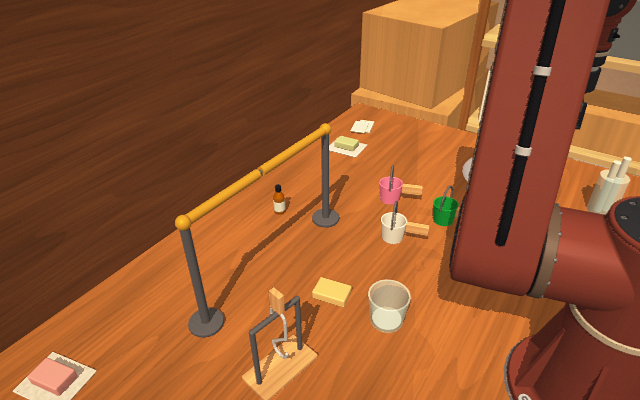

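View pics/top0.png

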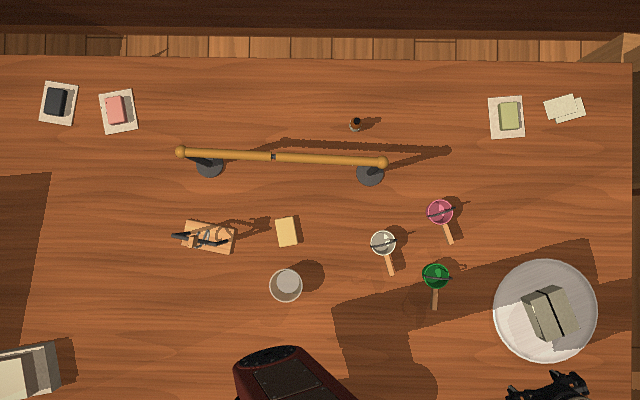

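The side view shows the white pail at (393,228) with its handle at (417,229), the stand and hook at (283,325), and the rail groove at (261,172). In the top view the groove is at (272,156), the white pail at (383,242) and the stand at (208,237). 
Things that could be taken for the pail, by top pixel: pink pail (440,212), green pail (436,275), white pail (383,242). I choose the white one. The glass jar (286,285) is also near. I'll check close crops.

```bash
cat > h.py <<'E'
import numpy as np,cv2
from scipy.spatial.transform import Rotation as R
def load(n): return dict(np.load(f"pics/{n}.npz"))
def rays(d,uv):
    uv=np.atleast_2d(np.asarray(uv,float));K=d["mtx"];E=d["extrinsics"]
    p=np.c_[(uv[:,0]-K[0,2])/K[0,0],-(uv[:,1]-K[1,2])/K[1,1],-np.ones(len(uv))]
    return E[:3,3],p@E[:3,:3].T
def plane(d,uv,z):
    o,r=rays(d,uv);return o+r*((z-o[2])/r[:,2])[:,None]
def dep(d,uv):
    o,r=rays(d,uv);u=np.atleast_2d(np.asarray(uv)).astype(int);return o+r*d["depth"][u[:,1],u[:,0]][:,None]
def cloud(d):
    v,u=np.mgrid[0:400,0:640];uv=np.c_[u.ravel(),v.ravel()];return dep(d,uv).reshape(400,640,3)
def proj(d,P):
    P=np.atleast_2d(P);E=d["extrinsics"];c=(P-E[:3,3])@E[:3,:3];K=d["mtx"]
    return np.c_[K[0,0]*c[:,0]/-c[:,2]+K[0,2],K[1,1]*-c[:,1]/-c[:,2]+K[1,2]]
def tri(d1,u1,d2,u2):
    o1,r1=rays(d1,u1);o2,r2=rays(d2,u2);r1=r1[0];r2=r2[0]
    t=np.linalg.lstsq(np.c_[r1,-r2],o2-o1,rcond=None)[0]
    a=o1+r1*t[0];b=o2+r2*t[1];return (a+b)/2,np.linalg.norm(a-b)
def crop(d,x0,y0,x1,y1,s,name):
    cv2.imwrite(f"pics/{name}.png",cv2.resize(d["color"][y0:y1,x0:x1],None,fx=s,fy=s,interpolation=cv2.INTER_CUBIC))
E
python3 - <<'E'
from h import *
s=load("side0");t=load("top0")
a=cv2.resize(s["color"][270:400,230:330],None,fx=4,fy=4,interpolation=2)
b=cv2.resize(t["color"][205:270,160:260],None,fx=4,fy=4,interpolation=2)
c=cv2.resize(t["color"][215:295,345:425],None,fx=3.25,fy=3.25,interpolation=2)
im=np.zeros((520,800,3),np.uint8);im[:520,:400]=a;im[:260,400:]=b;im[260:,400:660]=c
cv2.imwrite("pics/c0.png",im)
crop(s,350,150,450,260,5,"c1")
E
```

```text
(no output)
```

View pics/c0.png

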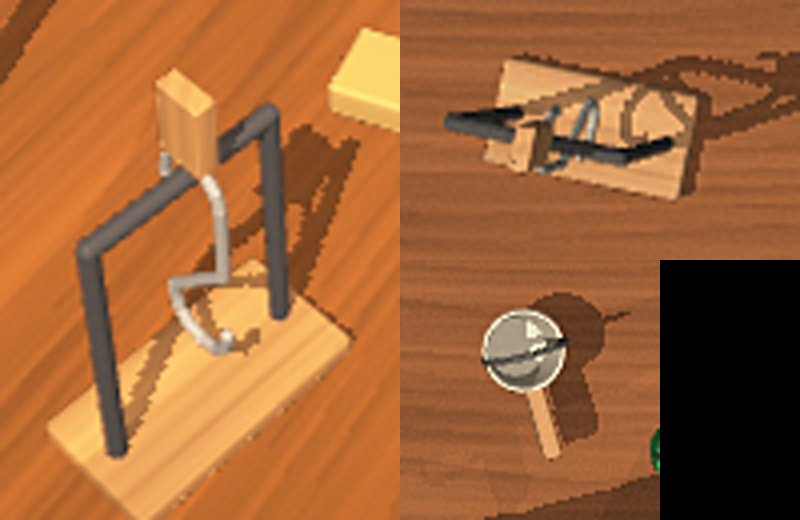

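View pics/c1.png

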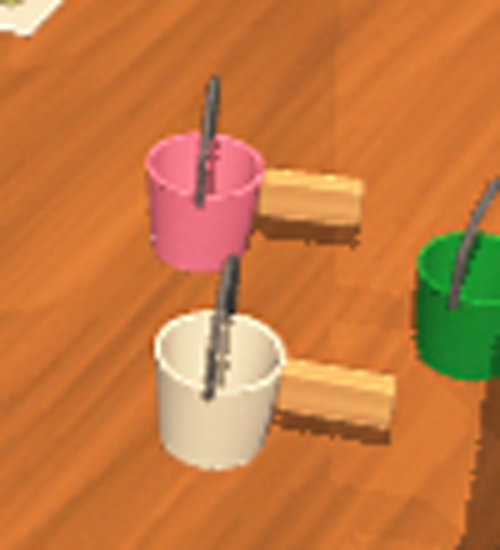

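The crop shows the white pail with a wooden handle toward the robot, side (417,229). The hook is on the stand with its tab at about side (276,300). Next come the measurements.

```bash
python3 - <<'E'
from h import *
np.set_printoptions(precision=4,suppress=True)
s=load("side0");t=load("top0")
for n,d in(("side",s),("top",t)):
    C=cloud(d);col=d["color"].astype(int);hsv=cv2.cvtColor(d["color"],cv2.COLOR_BGR2HSV)
    # rail: z>.255, near
    m=(C[...,2]>.255)&(C[...,2]<.29)&(C[...,0]>.5)&(C[...,0]<.75)&(np.abs(C[...,1])<.35)
    P=C[m];print(n,"rail",len(P),P.min(0),P.max(0))
    # mid bar fit
    A=P[(P[:,2]>.262)]
    pf=np.polyfit(A[:,1],A[:,0],1);print("  x=",pf)
    # dark groove pixels in rail
    V=hsv[...,2];ms=m&(V<110);v,u=np.nonzero(ms);print("  dark",[(a,b,C[b,a].round(3).tolist()) for a,b in zip(u,v)][:30])
    # tab
    m=(C[...,2]>.165)&(C[...,2]<.225)&(C[...,0]>.35)&(C[...,0]<.53)&(C[...,1]>.05)&(C[...,1]<.3)&(hsv[...,1]>60)
    P=C[m];print(" tab",len(P),P.min(0),P.max(0),np.median(P,0))
    T=P[P[:,2]>P[:,2].max()-.006];print("  top",len(T),T.mean(0),T.min(0),T.max(0)); 
    v,u=np.nonzero(m);print("  px",cv2.minAreaRect(np.c_[u,v].astype(np.int32)))
    # stand bar
    m=(C[...,2]>.145)&(C[...,2]<.158)&(C[...,0]>.35)&(C[...,0]<.53)&(C[...,1]>.05)&(C[...,1]<.35)&(V<120)
    P=C[m];print(" bar",len(P),P.min(0),P.max(0));
    if len(P)>5:
        pf=np.polyfit(P[:,1],P[:,0],1);print("  x=",pf)
    # pail handle
    m=(C[...,2]>.03)&(C[...,2]<.065)&(C[...,0]>.32)&(C[...,0]<.44)&(C[...,1]>-.24)&(C[...,1]<-.12)&(hsv[...,1]>60)
    v,u=np.nonzero(m);print(" handle",len(u),cv2.minAreaRect(np.c_[u,v].astype(np.int32)),C[m].min(0),C[m].max(0),np.median(C[m],0))
E
```

```text
side rail 1940 [ 0.634  -0.1695  0.2552] [0.6732 0.2711 0.2795]
  x= [0.0353 0.6505]
  dark [(np.int64(327), np.int64(134), [0.641, -0.159, 0.255]), (np.int64(323), np.int64(135), [0.643, -0.146, 0.258]), (np.int64(261), np.int64(171), [0.654, 0.061, 0.268]), (np.int64(261), np.int64(172), [0.653, 0.062, 0.266]), (np.int64(261), np.int64(173), [0.654, 0.062, 0.263]), (np.int64(188), np.int64(228), [0.653, 0.257, 0.257]), (np.int64(187), np.int64(229), [0.654, 0.259, 0.256]), (np.int64(184), np.int64(230), [0.657, 0.264, 0.256])]
 tab 286 [0.458  0.2436 0.1652] [0.4856 0.2599 0.2032] [0.4681 0.2552 0.1901]
  top 100 [0.4709 0.2521 0.2001] [0.4588 0.2436 0.1974] [0.485  0.2589 0.2032]
  px ((276.16552734375, 299.4862365722656), (25.41191864013672, 14.36686897277832), 85.2363510131836)
 bar 264 [0.4597 0.2037 0.1459] [0.4851 0.3106 0.1573]
  x= [0.1866 0.424 ]
 handle 243 ((416.06756591796875, 228.0946044921875), (24.49544906616211, 10.685934066772461), 9.462322235107422) [ 0.3865 -0.2211  0.03  ] [ 0.4399 -0.1897  0.0565] [ 0.4133 -0.2056  0.0468]
top rail 2089 [ 0.6361 -0.1775  0.2583
[... 1517 characters left out ...]
0.269]), (np.int64(248), np.int64(150), [0.669, 0.114, 0.27]), (np.int64(261), np.int64(151), [0.668, 0.087, 0.27]), (np.int64(262), np.int64(151), [0.668, 0.085, 0.271])]
 tab 109 [0.4595 0.2405 0.1651] [0.4859 0.2569 0.2042] [0.4736 0.2455 0.1978]
  top 53 [0.4723 0.2488 0.2008] [0.4605 0.2428 0.1982] [0.4849 0.2555 0.2042]
  px ((192.2692413330078, 241.1538543701172), (8.825225830078125, 13.139781951904297), 11.309932708740234)
 bar 155 [0.4627 0.2003 0.145 ] [0.4918 0.3079 0.158 ]
  x= [0.1784 0.43  ]
 handle 138 ((388.32073974609375, 264.5133972167969), (22.915327072143555, 7.161039352416992), 69.775146484375) [ 0.3884 -0.2258  0.03  ] [ 0.4389 -0.1917  0.0612] [ 0.4139 -0.2116  0.0526]
```

```bash
python3 - <<'E'
from h import *
np.set_printoptions(precision=4,suppress=True)
s=load("side0");t=load("top0")
g=cv2.cvtColor(t["color"],cv2.COLOR_BGR2GRAY)
print(g[153:160,264:280])
g=cv2.cvtColor(s["color"],cv2.COLOR_BGR2GRAY)
print(g[165:180,254:268])
print("groove top",plane(t,[[272,156.5]],.270),"side",plane(s,[[260.7,172]],.268))
for n,d in(("side",s),("top",t)):
    C=cloud(d);hsv=cv2.cvtColor(d["color"],cv2.COLOR_BGR2HSV)
    # yellow end knobs extents along line
    m=(C[...,2]>.255)&(C[...,2]<.29)&(C[...,0]>.5)&(C[...,0]<.75)&(np.abs(C[...,1])<.35)
    P=C[m]; print(n,P[:,2].max())
    B=P[(P[:,1]>-.1)&(P[:,1]<.2)];pf=np.polyfit(B[:,1],B[:,0],1)
    print(" bar edge mid x fit",np.polyfit([-.05,.05,.15],[(lambda q:(q.min()+q.max())/2)(B[abs(B[:,1]-y)<.03][:,0]-.037*(B[abs(B[:,1]-y)<.03][:,1]-y)) for y in(-.05,.05,.15)],1), "ztop",np.percentile(B[:,2],97))
    # post positions : dark bases z<.02
    m=(C[...,2]>.004)&(C[...,2]<.03)&(C[...,0]>.58)&(C[...,0]<.72)&(hsv[...,2]<110)&(hsv[...,1]<90)
    for lo,hi in((-.25,-.1),(.15,.35)):
        q=m&(C[...,1]>lo)&(C[...,1]<hi);print(" base",C[q].min(0),C[q].max(0)) if q.any() else 0
    # white pail
    m=(C[...,2]>.04)&(C[...,2]<.062)&(hsv[...,1]<60)&(hsv[...,2]>150)&(C[...,0]>.36)&(C[...,0]<.52)&(C[...,1]>-.26)&(C[...,1]<-.1)
    P=C[m];print(" rim",P.min(0),P.max(0),(P.min(0)+P.max(0))/2)
    m=(C[...,2]>.085)&(C[...,2]<.12)&(C[...,0]>.36)&(C[...,0]<.52)&(C[...,1]>-.26)&(C[...,1]<-.15)
    P=C[m];print(" bail",len(P),P.min(0),P.max(0),P.mean(0), np.polyfit(P[:,1],P[:,0],1))
    m=(C[...,2]>.04)&(C[...,2]<.065)&(C[...,0]>.34)&(C[...,0]<.435)&(C[...,1]>-.24)&(C[...,1]<-.12)&(hsv[...,1]>60)
    P=C[m];print(" handle dir",np.polyfit(P[:,0],P[:,1],1),P.mean(0))
    for nm,c in(("jar",(.37,.1)),):pass
E
```

```text
[[131 132 128 128 127 127 130  74 112 106 106 104 120 118 115 118]
 [144 143 143 139 138 146 148  34  44  52  53  77 140 136 133 132]
 [155 155 151 153 154 153 165  36  50  47  71  91 156 146 145 147]
 [158 152 157 155 161 159 169  42  90  94  86 106 169 167 156 156]
 [150 152 152 157 154 159 136  38  49  83  79 101 164 156 156 158]
 [147 147 147 145 148 153 132  39  50  79  64  88 157 153 150 151]
 [134 134 135 140 136 143 148  69 120 116  84  94 149 142 140 143]]
[[ 61  63  61  63  64  61  83 153 170 176 179 180 179 180]
 [ 63  62  63  58  61  96 161 177 179 180 181 180 179 176]
 [ 62  65  63  77 132 138 153 171 182 181 180 178 173 170]
 [ 61  58  56 110 141 142 141 141 170 179 175 173 167 162]
 [ 90 132 144 150 142 119 129 137 140 170 172 166 159 154]
 [168 173 178 182 151 110 106 115 135 156 161 158 148 137]
 [176 180 180 182 184 153 111  95 114 138 147 144 132 118]
 [181 181 181 181 180 178 127  84 100 138 140 125 108  91]
 [181 182 179 175 173 172 123  61 109 144 133 103  82  97]
 [181 178 173 169 165 161 151  88  89 142 124 104 127 127]
 [173 169 168 161 158 148 135 100  89 13
[... 495 characters left out ...]
6965 0.2934 0.0296]
 rim [ 0.4389 -0.2253  0.04  ] [ 0.5008 -0.1613  0.0569] [ 0.4698 -0.1933  0.0484]
 bail 37 [ 0.4613 -0.2167  0.0859] [ 0.4774 -0.1671  0.109 ] [ 0.4672 -0.1837  0.0984] [-0.2731  0.417 ]
 handle dir [ 0.2798 -0.3222] [ 0.411  -0.2072  0.0493]
top 0.2838617945820181
 bar edge mid x fit [0.0375 0.6555] ztop 0.2773247937491025
 base [ 0.6157 -0.1996  0.004 ] [ 0.6653 -0.1291  0.0299]
 base [0.63   0.2196 0.0042] [0.68   0.2897 0.0295]
 rim [ 0.4385 -0.2244  0.0481] [ 0.4988 -0.166   0.0596] [ 0.4686 -0.1952  0.0539]
 bail 48 [ 0.4604 -0.2238  0.0859] [ 0.4787 -0.1657  0.1114] [ 0.4694 -0.1933  0.1003] [-0.3024  0.411 ]
 handle dir [ 0.297  -0.3345] [ 0.4114 -0.2123  0.0527]
```

```bash
python3 -m creep '[[[0,0,8,0.02,0.02,0.03,1],[0,0,16,0.04,0.06,0.06,1],[0,0,24,0.06,0.10,0.08,1],[0,0,32,0.08,0.14,0.10,1],[0,0,40,0.10,0.18,0.11,1]]]' 40
python3 -m creep '[[[0,0,8,0.02,0.04,0,1],[0,0,16,0.04,0.08,0,1],[0,0,24,0.06,0.12,0,1],[0,0,32,0.08,0.16,0,1],[0,0,40,0.10,0.20,0,1]]]'
python3 -m creep '[[[0,0,8,0.02,0.04,0,1],[0,0,16,0.04,0.08,0,1],[0,0,24,0.05,0.12,0,1],[0,0,32,0.06,0.16,0,1],[0,0,40,0.07,0.20,0,1]]]'
```

```text
clock: 0.6
eef_pos: [0.2951, -0.306, 0.3182]
orientation: [3.141, 0.0, 1.083]
force: [0.8, -0.3, -0.4]
width: 1.002
clock: 1.1
eef_pos: [0.3954, -0.1041, 0.3182]
orientation: [3.141, 0.001, 1.787]
force: [0.6, -0.9, 0.9]
width: 1.003
clock: 1.6
eef_pos: [0.4654, 0.0977, 0.3179]
orientation: [-3.142, 0.0, 2.491]
force: [1.1, 0.3, 0.2]
width: 1.001
```

```bash
python3 -m creep '[[[0,0,7,0.002,0.04,0,1],[0,0,14,0.004,0.08,0,1],[0,0,21,0.006,0.12,0,1],[0,0,26.7,0.006,0.153,0,1],[0,0,26.7,0.006,0.153,-0.03,1]]]'
python3 - <<'E'
from station import *
from h import *
for n in("side","top"):
    d=snapshot(n);np.savez(f"pics/{n}1.npz",**d)
s=load("side1");t=load("top1")
a=cv2.resize(s["color"][230:400,210:340],None,fx=3,fy=3);b=cv2.resize(t["color"][200:280,140:260],None,fx=3,fy=3)
im=np.zeros((510,750,3),np.uint8);im[:,:390]=a;im[:240,390:]=b
cv2.imwrite("pics/c2.png",im);print(read_state()["eef_pos"],read_state()["orientation"],read_state()["joint_pos"])
E
```

```text
clock: 2.1
eef_pos: [0.4728, 0.2549, 0.2899]
orientation: [3.138, 0.005, 2.964]
force: [1.4, -0.2, -0.7]
width: 0.998
[0.4694107  0.25087402 0.28464287] [-3.13843462 -0.00482751  2.95851984] [ 3.53585364e-01  2.81281239e-01  3.56193670e-02  1.33089791e+00
 -2.45955583e-04  5.36651258e-01]
```

View pics/c2.png

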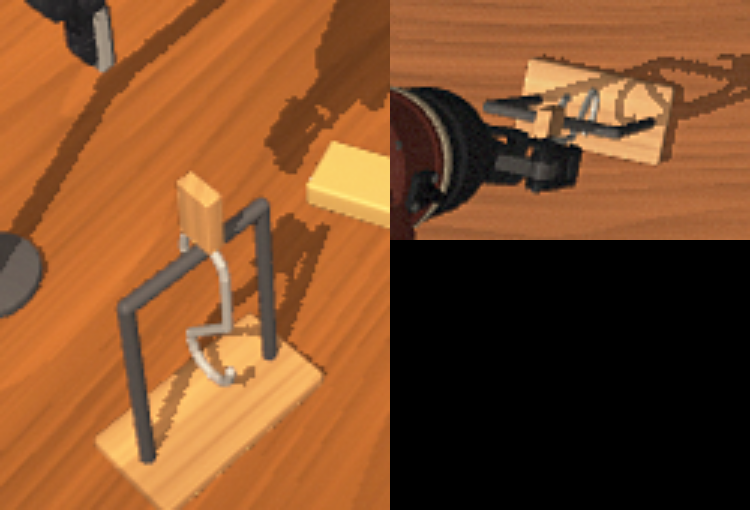

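The tab is at crop (200,215) and has not been disturbed. The jaws line up along the stand bar, so I descend and grip.

```bash
python3 -m creep '[[[0,0,0,0.002,0,-0.03,1],[0,0,0,0.002,0,-0.06,1],[0,0,0,0.002,0,-0.09,1],[0,0,0,0.002,0,-0.117,1],[0,0,0,0.002,0,-0.117,1]]]' 
python3 -m creep '[[[0,0,0,0,0,0,0.6],[0,0,0,0,0,0,0.4],[0,0,0,0,0,0,0.2],[0,0,0,0,0,0,0],[0,0,0,0,0,0,0]]]' 30
python3 -m creep '[[[0,0,0,0,0,0,0],[0,0,0,0,0,0,0],[0,0,0,0,0,0,0],[0,0,0,0,0,0,0],[0,0,0,0,0,0,0]]]' 30
python3 - <<'E'
from station import *
from h import *
for n in("side","top"):
    d=snapshot(n);np.savez(f"pics/{n}2.npz",**d)
s=load("side2")
crop(s,210,230,340,400,3,"c3")
E
```

```text
clock: 2.7
eef_pos: [0.4695, 0.2494, 0.1654]
orientation: [-3.135, -0.01, 2.957]
force: [-0.3, -0.1, 0.6]
width: 1.005
clock: 3.2
eef_pos: [0.4698, 0.2495, 0.166]
orientation: [-3.136, -0.009, 2.957]
force: [-0.2, 0.3, -0.9]
width: 0.145
clock: 3.7
eef_pos: [0.4699, 0.2496, 0.1661]
orientation: [-3.136, -0.009, 2.957]
force: [-0.3, -0.6, 1.9]
width: 0.131
```

View pics/c3.png

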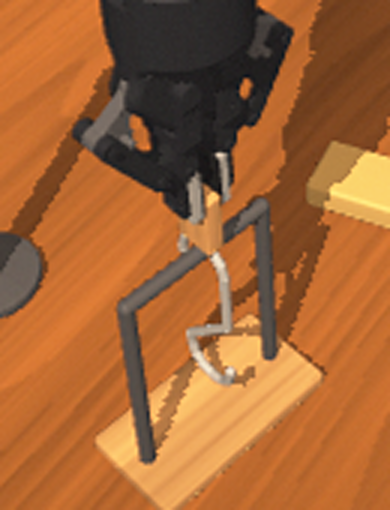

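```bash
python3 -m creep '[[[0,0,0,0,0,0.01,0],[0,0,0,0,0,0.02,0],[0,0,0,0,0,0.03,0],[0,0,0,0,0,0.04,0],[0,0,0,0,0,0.04,0]]]' 
python3 -m creep '[[[0,0,0,-0.01,0.002,0,0],[0,0,0,-0.02,0.004,0,0],[0,0,0,-0.03,0.006,0,0],[0,0,0,-0.04,0.008,0,0],[0,0,0,-0.05,0.009,0,0]]]' 
python3 -m creep '[[[0,0,0,0,0,0.02,0],[0,0,0,0,0,0.05,0],[0,0,0,0,0,0.08,0],[0,0,0,0,0,0.108,0],[0,0,0,0,0,0.108,0]]]'
python3 - <<'E'
from station import *
from h import *
for n in("side","top"):
    d=snapshot(n);np.savez(f"pics/{n}3.npz",**d)
s=load("side3");print(read_state()["eef_pos"],read_state()["orientation"])
crop(s,170,130,360,400,2,"c4")
E
```

```text
clock: 4.3
eef_pos: [0.4708, 0.2499, 0.2079]
orientation: [-3.137, -0.006, 2.957]
force: [0.6, 0.5, -0.4]
width: 0.132
clock: 4.8
eef_pos: [0.4196, 0.2591, 0.2078]
orientation: [-3.137, -0.007, 2.958]
force: [0.2, 0.3, -0.3]
width: 0.13
clock: 5.3
eef_pos: [0.4205, 0.2599, 0.3192]
orientation: [-3.14, -0.002, 2.958]
force: [-0.2, 0.1, -1.4]
width: 0.134
[0.41935884 0.25931306 0.31587626] [-3.13782707 -0.00594756  2.95772001]
```

View pics/c4.png

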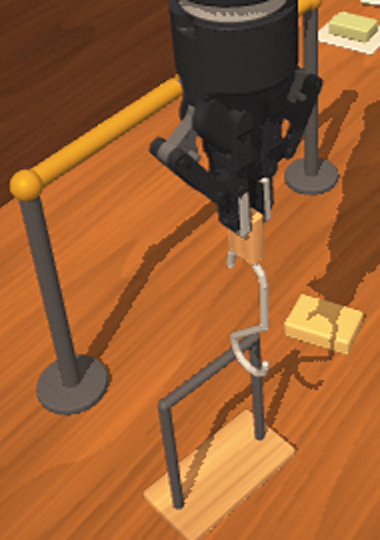

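```bash
python3 -m creep '[[[0,0,2,0.03,-0.036,0,0],[0,0,4,0.06,-0.072,0,0],[0,0,6,0.10,-0.108,0,0],[0,0,8.45,0.14,-0.144,0,0],[0,0,8.45,0.17,-0.179,0,0]]]' 
python3 -m creep '[[[0,0,0,0,0,0,0],[0,0,0,0,0,0,0],[0,0,0,0,0,0,0],[0,0,0,0,0,0,0],[0,0,0,0,0,0,0]]]' 
python3 - <<'E'
from station import *
from h import *
for n in("side","top"):
    d=snapshot(n);np.savez(f"pics/{n}4.npz",**d)
s=load("side4");print(read_state()["eef_pos"],read_state()["orientation"],read_state()["force"])
crop(s,170,70,360,300,3,"c5")
E
```

```text
clock: 5.9
eef_pos: [0.5875, 0.0818, 0.3143]
orientation: [-3.138, -0.008, 3.107]
force: [0.8, 1.2, -0.1]
width: 0.128
clock: 6.4
eef_pos: [0.5869, 0.0829, 0.3146]
orientation: [-3.138, -0.007, 3.109]
force: [0.4, -0.0, -0.5]
width: 0.13
[0.58714898 0.08255016 0.31462636] [-3.13792142 -0.00744816  3.10817367] [-0.10015577  0.34998659 -0.87634135]
```

View pics/c5.png

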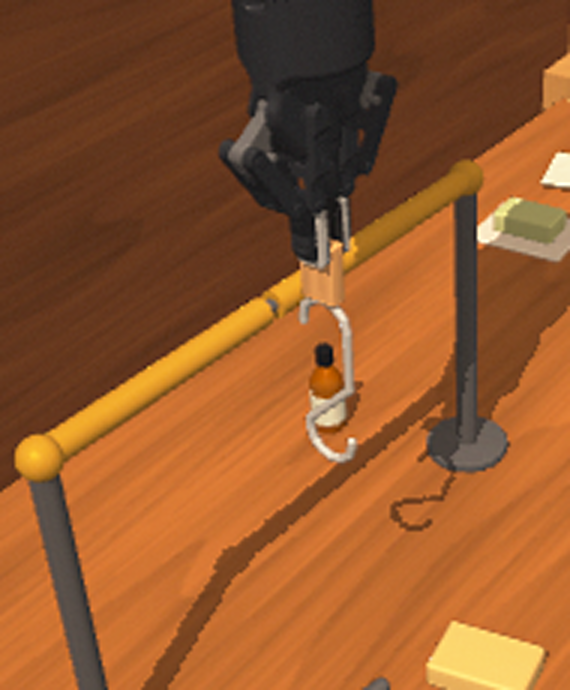

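The hook hangs straight in the gripper: apex at crop (328,305), lower curl at (345,455). I check its offset from the TCP by depth before crossing the rail.

```bash
python3 - <<'E'
from h import *
np.set_printoptions(precision=4,suppress=True)
for n in("side4","top4"):
    d=load(n);C=cloud(d);hsv=cv2.cvtColor(d["color"],cv2.COLOR_BGR2HSV)
    m=(C[...,2]>.17)&(C[...,2]<.312)&(abs(C[...,0]-.589)<.035)&(abs(C[...,1]-.083)<.03)
    P=C[m]
    for lo,hi in((.17,.19),(.19,.21),(.21,.23),(.23,.25),(.25,.27),(.27,.28),(.28,.29),(.29,.30),(.30,.31)):
        q=P[(P[:,2]>lo)&(P[:,2]<hi)]
        if len(q):print(n,lo,len(q),q.min(0),q.max(0),q.mean(0))
E
```

```text
side4 0.17 39 [0.5752 0.0818 0.1799] [0.6063 0.0891 0.1899] [0.5936 0.0862 0.1853]
side4 0.19 45 [0.5724 0.0832 0.1904] [0.6129 0.0891 0.209 ] [0.5944 0.0861 0.198 ]
side4 0.21 25 [0.5847 0.0847 0.2103] [0.6083 0.0886 0.2295] [0.5978 0.0869 0.2199]
side4 0.23 28 [0.571  0.0842 0.2309] [0.5897 0.0896 0.2498] [0.5789 0.0872 0.24  ]
side4 0.25 29 [0.5706 0.0832 0.2516] [0.576  0.0889 0.2694] [0.5729 0.0868 0.2606]
side4 0.27 14 [0.5706 0.0857 0.2706] [0.576  0.0899 0.28  ] [0.5727 0.0876 0.2753]
side4 0.28 22 [0.5707 0.0839 0.2813] [0.6116 0.0893 0.2898] [0.5884 0.0866 0.286 ]
side4 0.29 34 [0.5707 0.0824 0.2901] [0.6079 0.0892 0.2998] [0.5852 0.0866 0.2951]
side4 0.3 35 [0.5755 0.0814 0.3003] [0.6058 0.0923 0.3098] [0.5877 0.0881 0.3054]
top4 0.19 6 [0.5741 0.0805 0.1912] [0.5813 0.0843 0.2068] [0.5769 0.0819 0.1996]
```

```bash
python3 -m creep '[[[0,0,0,0.017,0,0,0],[0,0,0,0.034,0,0,0],[0,0,0,0.051,0,0,0],[0,0,0,0.067,0,0,0],[0,0,0,0.067,0,0,0]]]' 
python3 -m creep '[[[0,0,0,0,0,-0.005,0],[0,0,0,0,0,-0.01,0],[0,0,0,0,0,-0.015,0],[0,0,0,0,0,-0.02,0],[0,0,0,0,0,-0.022,0]]]' 
python3 - <<'E'
from station import *
from h import *
for n in("side","top"):
    d=snapshot(n);np.savez(f"pics/{n}5.npz",**d)
s=load("side5");print(read_state()["eef_pos"],read_state()["orientation"],read_state()["force"])
crop(s,210,100,330,250,4,"c6")
E
```

```text
clock: 7.0
eef_pos: [0.6552, 0.0828, 0.3138]
orientation: [-3.138, -0.008, 3.108]
force: [-1.0, 0.5, -1.0]
width: 0.132
clock: 7.5
eef_pos: [0.6547, 0.0828, 0.2913]
orientation: [-3.138, -0.008, 3.108]
force: [-0.1, -0.2, -0.4]
width: 0.127
[0.65486739 0.08277957 0.29151517] [-3.13785759 -0.00819801  3.1084399 ] [ 0.30028536 -0.33010557 -1.09372397]
```

View pics/c6.png

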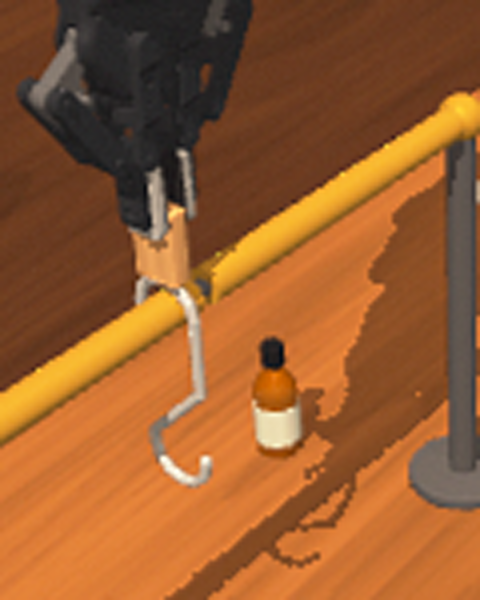

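The hook straddles the rail at crop (165,285), and the groove is just to its -y side at (205,287). Next I feel downward for the bar.

```bash
python3 -m creep '[[[0,0,0,0,0,-0.001,0],[0,0,0,0,0,-0.002,0],[0,0,0,0,0,-0.003,0],[0,0,0,0,0,-0.003,0],[0,0,0,0,0,-0.003,0]]]' 
python3 -m creep '[[[0,0,0,0,0,-0.0003,0],[0,0,0,0,0,-0.0006,0],[0,0,0,0,0,-0.001,0],[0,0,0,0,0,-0.001,0],[0,0,0,0,0,-0.001,0]]]' 
```

```text
clock: 8.1
eef_pos: [0.6549, 0.0828, 0.2885]
orientation: [-3.138, -0.008, 3.108]
force: [-0.2, 0.6, 0.1]
width: 0.127
clock: 8.6
eef_pos: [0.6549, 0.0828, 0.2875]
orientation: [-3.138, -0.008, 3.108]
force: [0.4, 0.0, -0.7]
width: 0.13
```

```bash
for i in 1; do python3 -m creep '[[[0,0,0,0,0,-0.0003,0],[0,0,0,0,0,-0.0006,0],[0,0,0,0,0,-0.001,0],[0,0,0,0,0,-0.001,0],[0,0,0,0,0,-0.001,0]]]'; done
python3 -m creep '[[[0,0,0,0,0,-0.0003,0],[0,0,0,0,0,-0.0006,0],[0,0,0,0,0,-0.001,0],[0,0,0,0,0,-0.001,0],[0,0,0,0,0,-0.001,0]]]'
```

```text
clock: 9.1
eef_pos: [0.6549, 0.0828, 0.2866]
orientation: [-3.138, -0.008, 3.108]
force: [-0.5, 0.2, -0.4]
width: 0.131
clock: 9.6
eef_pos: [0.655, 0.0828, 0.2863]
orientation: [-3.138, -0.007, 3.108]
force: [-1.7, 0.2, 5.2]
width: 0.13
```

Contact at TCP z = 0.2864, with about 5 N. I slide toward the groove under light pressure.

```bash
python3 -m creep '[[[0,0,0,0,-0.0025,-0.0004,0],[0,0,0,-0.0002,-0.005,-0.0004,0],[0,0,0,-0.0003,-0.0075,-0.0004,0],[0,0,0,-0.0004,-0.01,-0.0004,0],[0,0,0,-0.0004,-0.012,-0.0004,0]]]'
python3 -m creep '[[[0,0,0,0,-0.001,-0.0005,0],[0,0,0,0,-0.002,-0.0005,0],[0,0,0,0,-0.003,-0.0005,0],[0,0,0,0,-0.004,-0.0005,0],[0,0,0,0,-0.005,-0.0005,0]]]'
```

```text
clock: 10.1
eef_pos: [0.6548, 0.071, 0.2863]
orientation: [-3.139, -0.006, 3.109]
force: [-0.4, 4.2, 5.4]
width: 0.131
clock: 10.6
eef_pos: [0.6549, 0.0665, 0.2863]
orientation: [-3.14, -0.006, 3.109]
force: [-0.9, 4.0, 6.2]
width: 0.126
```

```bash
python3 -m creep '[[[0,0,0,0,-0.0005,-0.0004,0],[0,0,0,0,-0.001,-0.0004,0],[0,0,0,0,-0.0015,-0.0004,0],[0,0,0,0,-0.002,-0.0004,0],[0,0,0,0,-0.0025,-0.0004,0]]]'
python3 -m creep '[[[0,0,0,0,-0.0005,-0.0004,0],[0,0,0,0,-0.001,-0.0004,0],[0,0,0,0,-0.0015,-0.0004,0],[0,0,0,0,-0.002,-0.0004,0],[0,0,0,0,-0.0025,-0.0004,0]]]'
```

```text
clock: 11.1
eef_pos: [0.6547, 0.0635, 0.2853]
orientation: [-3.139, -0.007, 3.109]
force: [0.4, 0.0, -0.4]
width: 0.125
clock: 11.6
eef_pos: [0.6547, 0.061, 0.285]
orientation: [-3.139, -0.006, 3.109]
force: [0.1, 0.8, -1.2]
width: 0.132
```

The force vanished and z fell, so the wire is in the groove mouth. I lower it in gently.

```bash
python3 -m creep '[[[0,0,0,0,0.0005,-0.0003,0],[0,0,0,0,0.001,-0.001,0],[0,0,0,0,0.001,-0.0015,0],[0,0,0,0,0.001,-0.002,0],[0,0,0,0,0.001,-0.002,0]]]'
python3 -m creep '[[[0,0,0,0,0,-0.0005,0],[0,0,0,0,0,-0.001,0],[0,0,0,0,0,-0.001,0],[0,0,0,0,0,-0.001,0],[0,0,0,0,0,-0.001,0]]]'
```

```text
clock: 12.1
eef_pos: [0.6546, 0.062, 0.2828]
orientation: [-3.139, -0.007, 3.109]
force: [-0.5, 0.6, -0.9]
width: 0.13
clock: 12.6
eef_pos: [0.6547, 0.062, 0.282]
orientation: [-3.139, -0.006, 3.109]
force: [-0.1, -0.1, 1.0]
width: 0.128
```

```bash
python3 -m creep '[[[0,0,0,0,0,-0.0005,0],[0,0,0,0,0,-0.001,0],[0,0,0,0,0,-0.001,0],[0,0,0,0,0,-0.001,0],[0,0,0,0,0,-0.001,0]]]'
python3 - <<'E'
from station import *
from h import *
for n in("side","top"):
    d=snapshot(n);np.savez(f"pics/{n}6.npz",**d)
s=load("side6");print(read_state()["eef_pos"],read_state()["force"])
crop(s,210,100,330,250,4,"c7")
E
```

```text
clock: 13.1
eef_pos: [0.6548, 0.062, 0.2817]
orientation: [-3.139, -0.005, 3.109]
force: [-1.3, -0.3, 5.7]
width: 0.13
[0.65483172 0.0619647  0.28172393] [-1.45730093 -0.3232258   5.54631321]
```

View pics/c7.png

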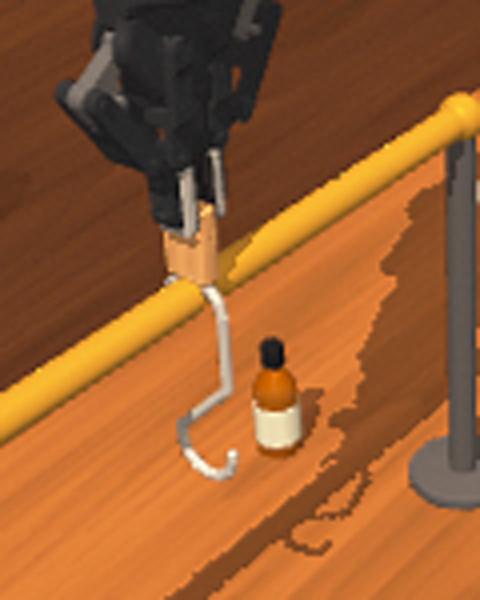

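The hook is seated: contact at 0.2817, about 4.7 mm lower than on the full bar. I ease the pressure and release.

```bash
python3 -m creep '[[[0,0,0,0,0,0.0004,0],[0,0,0,0,0,0.0004,0],[0,0,0,0,0,0.0004,0.3],[0,0,0,0,0,0.0004,0.6],[0,0,0,0,0,0.0004,0.6]]]'
python3 -m creep '[[[0,0,0,0,0,0,0.6],[0,0,0,0,0,0,0.6],[0,0,0,0,0,0,0.6],[0,0,0,0,0,0,0.6],[0,0,0,0,0,0,0.6]]]'
python3 -m creep '[[[0,0,0,0,0,0.01,0.6],[0,0,0,0,0,0.02,0.6],[0,0,0,0,0,0.04,0.6],[0,0,0,0,0,0.06,0.6],[0,0,0,0,0,0.08,0.6]]]'
python3 - <<'E'
from station import *
from h import *
np.set_printoptions(precision=4,suppress=True)
for n in("side","top"):
    d=snapshot(n);np.savez(f"pics/{n}7.npz",**d)
s=load("side7");print(read_state()["eef_pos"],read_state()["force"])
crop(s,210,100,330,250,4,"c8")
d=s;C=cloud(d)
m=(C[...,2]>.13)&(C[...,2]<.33)&(abs(C[...,0]-.656)<.035)&(abs(C[...,1]-.063)<.03)
P=C[m]
for lo in np.arange(.14,.33,.01):
        q=P[(P[:,2]>lo)&(P[:,2]<lo+.01)]
        if len(q):print(lo.round(2),len(q),q.min(0),q.max(0),q.mean(0))
E
```

```text
clock: 13.7
eef_pos: [0.6548, 0.062, 0.2819]
orientation: [-3.139, -0.006, 3.109]
force: [-0.5, -0.7, 0.2]
width: 0.6
clock: 14.2
eef_pos: [0.6548, 0.062, 0.2819]
orientation: [-3.139, -0.006, 3.109]
force: [0.4, 0.0, -0.7]
width: 0.601
clock: 14.7
eef_pos: [0.6548, 0.062, 0.3639]
orientation: [-3.139, -0.004, 3.109]
force: [0.2, -0.1, 1.1]
width: 0.598
[0.6558 0.0619 0.3657] [0.0457 0.2029 1.0869]
0.14 7 [0.6524 0.0769 0.149 ] [0.6697 0.0807 0.1497] [0.6615 0.0792 0.1494]
0.15 34 [0.6437 0.0743 0.1508] [0.6802 0.0808 0.1597] [0.6622 0.0783 0.1545]
0.16 26 [0.6411 0.0735 0.1605] [0.6787 0.0797 0.1698] [0.6587 0.077  0.1653]
0.17 12 [0.6437 0.0739 0.1704] [0.6781 0.0787 0.1796] [0.6734 0.076  0.1752]
0.18 9 [0.6624 0.0735 0.1804] [0.6741 0.0774 0.1891] [0.6684 0.0752 0.1851]
0.19 12 [0.6538 0.0733 0.19  ] [0.6643 0.0777 0.198 ] [0.6593 0.0747 0.1944]
0.2 14 [0.6428 0.0719 0.2006] [0.6534 0.076  0.2093] [0.6486 0.074  0.2051]
0.21 12 [0.6385 0.0713 0.2105] [0.6445 0.075  0.2192] [0.6415 0.073  0.2148]
0.22 14 [0.6378 0.0703 0.2207] [0.6445 0.0742 0.2299] [0.6415 0.072  0.225 ]
0.23 12 [0.6386 0.0679 0.2306] [0.6441 0.0731 0.2393] [0.6411 0.071  0.2352]
0.24 12 [0.6381 0.067  0.2403] [0.644  0.0714 0.2472] [0.6408 0.0699 0.2443]
0.25 27 [0.638  0.0359 0.2504] [0.6572 0.0922 0.26  ] [0.6451 0.0681 0.2564]
0.26 100 [0.6395 0.0332 0.2605] [0.6739 0.0925 0.2699] [0.6485 0.0641 0.2659]
0.27 136 [0.6444 0.0333 0.27  ] [0.6691 0.0929 0.2799] [0.6541 0.0666 0.274 ]
0.28 57 [0.644  0.058  0.2803] [0.6691 0.0723 0.2896] [0.6543 0.0673 0.2851]
0.29 60 [0.6437 0.0576 0.2901] [0.6687 0.0703 0.2997] [0.654  0.0666 0.295 ]
0.3 61 [0.6433 0.056  0.3005] [0.6681 0.0703 0.3096] [0.6529 0.0657 0.3053]
0.31 67 [0.6434 0.0556 0.3103] [0.6701 0.0691 0.3173] [0.6549 0.0632 0.3146]
```

View pics/c8.png

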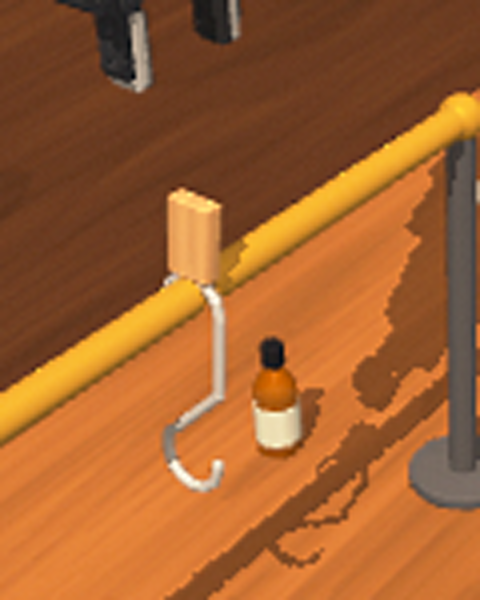

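The hook hangs released in the groove: tab at crop (193,235), lower curl at (205,485), leaning about 0.1 rad. Next I go to the pail with the tool tilted 25° so the gripper body stays clear of the hook.

```bash
python3 -m creep '[[[0,0,0,-0.02,0,0,0.6],[0,0,4,-0.055,-0.02,0,0.6],[0,0,8,-0.09,-0.05,0,0.6],[0,0,13,-0.125,-0.08,-0.01,0.6],[0,0,18,-0.16,-0.11,-0.02,0.6]]]'
python3 -m creep '[[[1.4,-4.8,0,-0.03,-0.035,-0.02,0.6],[2.8,-9.6,0,-0.055,-0.07,-0.04,0.6],[4.2,-14.4,0,-0.08,-0.105,-0.06,0.6],[5.6,-19.2,0,-0.105,-0.14,-0.08,0.6],[6.9,-24,0,-0.123,-0.174,-0.10,0.6]]]'
python3 - <<'E'
from station import *
from h import *
for n in("side","top"):
    d=snapshot(n);np.savez(f"pics/{n}8.npz",**d)
s=read_state();print(s["eef_pos"],s["orientation"],s["joint_pos"])
M=R.from_euler('xyz',s["orientation"]).as_matrix();print(M)
a=load("side8");im=a["color"];cv2.imwrite("pics/s8.png",im)
E
```

```text
clock: 15.3
eef_pos: [0.4943, -0.0488, 0.3456]
orientation: [-3.139, 0.001, -2.856]
force: [0.9, -1.5, 0.3]
width: 0.599
clock: 15.8
eef_pos: [0.38, -0.2078, 0.2547]
orientation: [-3.138, 0.409, -2.855]
force: [1.3, -0.7, 0.1]
width: 0.6
[ 0.37662691 -0.21097596  0.25213144] [ 3.13848591  0.40467703 -2.86895572] [-1.00356863 -0.08941977 -0.54315323  0.99652305  0.3872689  -1.25317853]
[[-0.88527712 -0.27044862  0.37834107]
 [-0.24752271  0.96273018  0.10900972]
 [-0.3937219   0.0028558  -0.91922517]]
```

View pics/s8.png

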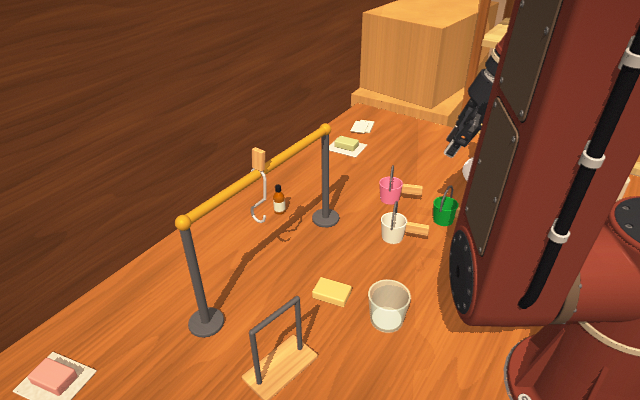

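The pail is undisturbed at (393,228). I descend onto the handle.

```bash
python3 -m creep '[[[0,0,0,0.002,-0.002,-0.035,0.6],[0,0,0,0.004,-0.004,-0.07,0.6],[0,0,0,0.006,-0.006,-0.105,0.6],[0,0,0,0.007,-0.0076,-0.14,0.6],[0,0,0,0.0074,-0.0076,-0.155,0.6]]]'
python3 - <<'E'
from station import *
from h import *
for n in("side","top"):
    d=snapshot(n);np.savez(f"pics/{n}9.npz",**d)
s=read_state();print(s["eef_pos"],s["orientation"])
a=load("side9");b=load("top9")
im=np.hstack([cv2.resize(a["color"][170:270,360:460],None,fx=4,fy=4),cv2.resize(b["color"][210:310,340:440],None,fx=4,fy=4)]);cv2.imwrite("pics/c9.png",im)
E
```

```text
clock: 16.4
eef_pos: [0.3835, -0.2171, 0.0949]
orientation: [3.136, 0.403, -2.87]
force: [-0.0, -0.0, -0.2]
width: 0.603
[ 0.38343878 -0.21685892  0.09551734] [ 3.13442423  0.40298217 -2.86988801]
```

View pics/c9.png

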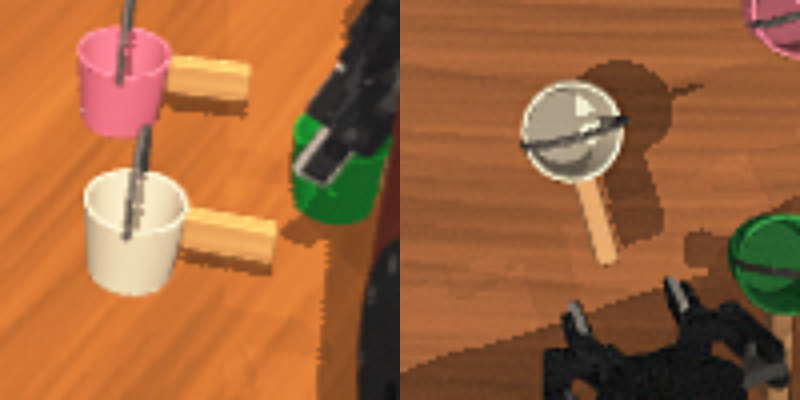

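The fingers straddle the extension of the handle axis: midpoint at crop (622,295), handle end at (607,262). I advance and grip.

```bash
python3 -m creep '[[[0,0,0,0.008,0.002,-0.018,0.6],[0,0,0,0.016,0.004,-0.036,0.6],[0,0,0,0.024,0.006,-0.054,0.6],[0,0,0,0.031,0.007,-0.071,0.6],[0,0,0,0.031,0.007,-0.071,0.6]]]'
python3 -m creep '[[[0,0,0,0,0,0,0.4],[0,0,0,0,0,0,0.2],[0,0,0,0,0,0,0],[0,0,0,0,0,0,0],[0,0,0,0,0,0,0]]]' 50
python3 -m creep '[[[0,0,0,0,0,0,0],[0,0,0,0,0,0,0],[0,0,0,0,0,0.01,0],[0,0,0,0,0,0.02,0],[0,0,0,0,0,0.03,0]]]' 
python3 - <<'E'
from station import *
from h import *
for n in("side","top"):
    d=snapshot(n);np.savez(f"pics/{n}10.npz",**d)
s=read_state();print(s["eef_pos"],s["orientation"],s["force"])
a=load("side10");b=load("top10")
im=np.hstack([cv2.resize(a["color"][170:270,360:460],None,fx=4,fy=4),cv2.resize(b["color"][210:310,340:440],None,fx=4,fy=4)]);cv2.imwrite("pics/c10.png",im)
E
```

```text
clock: 17.0
eef_pos: [0.415, -0.2093, 0.0242]
orientation: [3.134, 0.402, -2.869]
force: [-0.5, -0.1, 0.3]
width: 0.6
clock: 17.5
eef_pos: [0.4152, -0.2101, 0.025]
orientation: [3.135, 0.403, -2.869]
force: [-4.1, -1.7, 7.6]
width: 0.14
clock: 18.0
eef_pos: [0.4147, -0.2098, 0.055]
orientation: [3.134, 0.402, -2.869]
force: [0.4, -0.6, -1.8]
width: 0.143
[ 0.41547805 -0.21060118  0.05571971] [ 3.13667317  0.40307458 -2.8682946 ] [-0.40318853 -0.05099115 -0.84472208]
```

View pics/c10.png

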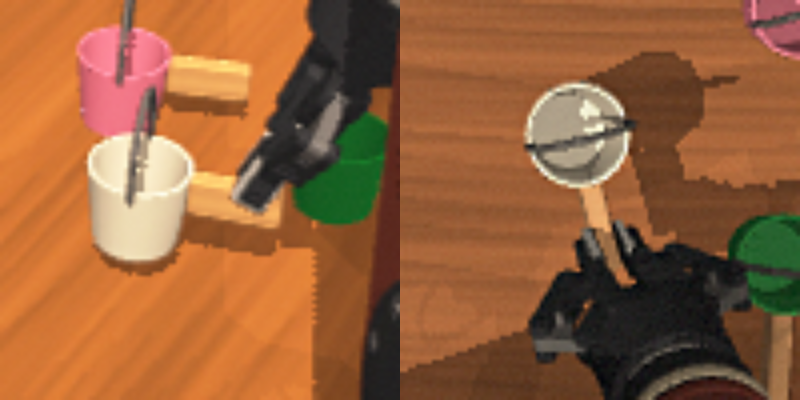

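```bash
python3 - <<'E'
from h import *
np.set_printoptions(precision=4,suppress=True)
for n in("side10","top10"):
    d=load(n);C=cloud(d)
    m=(C[...,2]>.112)&(C[...,2]<.15)&(abs(C[...,0]-.47)<.03)&(abs(C[...,1]+.195)<.05)
    P=C[m];print(n,len(P),P.min(0),P.max(0),P.mean(0),np.polyfit(P[:,1],P[:,0],1))
    q=P[P[:,2]>P[:,2].max()-.008];print("  apex",len(q),q.mean(0),q.min(0),q.max(0))
    hsv=cv2.cvtColor(d["color"],cv2.COLOR_BGR2HSV)
    m=(C[...,2]>.07)&(C[...,2]<.098)&(hsv[...,1]<60)&(hsv[...,2]>150)&(abs(C[...,0]-.47)<.04)&(abs(C[...,1]+.195)<.045)
    P=C[m];print("  rim",P.min(0),P.max(0),(P.min(0)+P.max(0))/2)
    h=(C[...,2]>.13)&(C[...,2]<.33)&(abs(C[...,0]-.656)<.035)&(abs(C[...,1]-.068)<.03)
    P=C[h]
    for lo in (.14,.15,.155,.16,.165,.17,.175,.18,.2,.22,.24,.29,.3,.31):
        q=P[(P[:,2]>lo)&(P[:,2]<lo+.005)]
        if len(q):print(lo,len(q),q.min(0),q.max(0),q.mean(0))
a=load("side10");crop(a,220,130,300,250,5,"c11")
E
```

```text
side10 44 [ 0.4597 -0.2174  0.1121] [ 0.4766 -0.1624  0.1364] [ 0.4668 -0.1823  0.1252] [-0.2628  0.4188]
  apex 18 [ 0.4689 -0.1888  0.1326] [ 0.4655 -0.2063  0.1294] [ 0.4741 -0.1747  0.1364]
  rim [ 0.4376 -0.2241  0.0703] [ 0.4999 -0.1616  0.0851] [ 0.4687 -0.1928  0.0777]
0.15 18 [0.6492 0.0761 0.15  ] [0.6753 0.0817 0.1549] [0.6625 0.079  0.1526]
0.155 18 [0.643  0.0755 0.1552] [0.6797 0.082  0.1596] [0.6601 0.0786 0.1569]
0.16 10 [0.641  0.0716 0.1602] [0.678  0.0804 0.1647] [0.6659 0.077  0.1633]
0.165 11 [0.6407 0.075  0.1656] [0.6778 0.0798 0.17  ] [0.6551 0.0774 0.1678]
0.17 8 [0.6422 0.0745 0.1706] [0.68   0.0793 0.1743] [0.6644 0.0769 0.1721]
0.175 5 [0.6716 0.0748 0.176 ] [0.6766 0.0775 0.1792] [0.6746 0.0762 0.1781]
0.18 5 [0.6656 0.0737 0.1803] [0.6745 0.0765 0.1845] [0.6702 0.0755 0.1826]
0.2 8 [0.6452 0.073  0.2004] [0.6549 0.0775 0.205 ] [0.6499 0.0746 0.2034]
0.22 6 [0.6395 0.0701 0.2218] [0.6442 0.0746 0.2248] [0.6416 0.0723 0.2235]
0.24 5 [0.6378 0.0686 0.2406] [0.6424 0.0723 0.2442] [0.6407 0.0704 0.2428]
0.29 30 [0.643  0.0603 0.2901] [0.6677 0.0699 0.295 ] [0
[... 206 characters left out ...]
4] [ 0.4778 -0.1627  0.1395] [ 0.4696 -0.1928  0.129 ] [-0.2591  0.4196]
  apex 24 [ 0.4702 -0.1941  0.1348] [ 0.466  -0.21    0.1318] [ 0.4736 -0.1796  0.1395]
  rim [ 0.4385 -0.2246  0.0715] [ 0.4998 -0.1655  0.0897] [ 0.4692 -0.195   0.0806]
0.17 4 [0.6414 0.0709 0.1708] [0.6437 0.0757 0.173 ] [0.6426 0.0738 0.1723]
0.22 1 [0.6391 0.0682 0.2221] [0.6391 0.0682 0.2221] [0.6391 0.0682 0.2221]
0.24 1 [0.6394 0.0683 0.2426] [0.6394 0.0683 0.2426] [0.6394 0.0683 0.2426]
0.29 4 [0.6447 0.057  0.291 ] [0.645  0.0656 0.295 ] [0.6448 0.0618 0.2931]
0.3 1 [0.6459 0.0543 0.3029] [0.6459 0.0543 0.3029] [0.6459 0.0543 0.3029]
0.31 20 [0.6445 0.0532 0.3115] [0.6689 0.0633 0.315 ] [0.6536 0.0577 0.314 ]
```

View pics/c11.png

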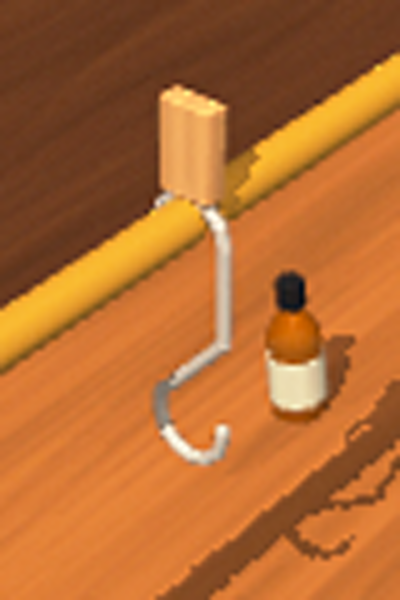

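The hook hangs still, with its lower-curl tip at crop (222,430). The pail is level in the gripper. I carry it toward the hook's near side, above the soap bar.

```bash
python3 -m creep '[[[0,0,-2,0,0.01,0.02,0],[0,0,-4,0.01,0.03,0.04,0],[0,0,-6,0.02,0.06,0.06,0],[0,0,-8,0.035,0.09,0.07,0],[0,0,-10,0.05,0.12,0.08,0]]]'
python3 -m creep '[[[0,0,-2,0.015,0.035,0,0],[0,0,-4,0.03,0.07,0,0],[0,0,-6,0.045,0.105,0,0],[0,0,-8.8,0.06,0.14,0,0],[0,0,-8.8,0.07,0.165,0,0]]]'
python3 -m creep '[[[0,0,0,0,0,0,0],[0,0,0,0,0,0,0],[0,0,0,0,0,0,0],[0,0,0,0,0,0,0],[0,0,0,0,0,0,0]]]'
python3 - <<'E'
from station import *
from h import *
np.set_printoptions(precision=4,suppress=True)
for n in("side","top"):
    d=snapshot(n);np.savez(f"pics/{n}11.npz",**d)
s=read_state();print(s["eef_pos"],s["orientation"],s["force"])
cv2.imwrite("pics/s11.png",load("side11")["color"])
E
```

```text
clock: 18.6
eef_pos: [0.4655, -0.0896, 0.1359]
orientation: [3.137, 0.403, -3.045]
force: [0.8, -0.4, -1.5]
width: 0.14
clock: 19.1
eef_pos: [0.5355, 0.078, 0.1352]
orientation: [3.136, 0.403, 3.084]
force: [0.9, -0.6, -1.1]
width: 0.14
clock: 19.6
eef_pos: [0.5353, 0.077, 0.1351]
orientation: [3.136, 0.403, 3.083]
force: [-0.3, -0.1, -1.4]
width: 0.144
[0.5354 0.0773 0.1352] [3.1363 0.4028 3.0831] [ 0.1217 -0.7678 -1.0087]
```

View pics/s11.png

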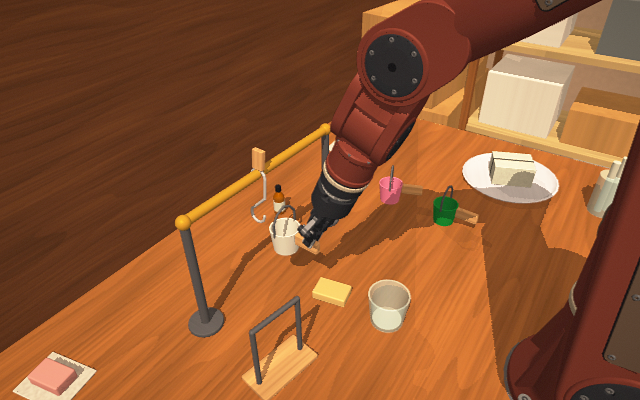

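The pail at (287,235) is held just in front of the hook at (260,210), with no bystander touched. Next I measure the bail relative to the curl.

```bash
cat > m.py <<'E'
import sys
from h import *
np.set_printoptions(precision=4,suppress=True)
def run(k,bx,by,bz):
  for n in(f"side{k}",f"top{k}"):
    d=load(n);C=cloud(d);V=cv2.cvtColor(d["color"],cv2.COLOR_BGR2HSV)[...,2]
    m=(C[...,2]>bz-.03)&(C[...,2]<bz+.012)&(abs(C[...,0]-bx)<.012)&(abs(C[...,1]-by)<.04)
    P=C[m];print(n,"bail",len(P),P.min(0),P.max(0),np.polyfit(P[:,1],P[:,0],1))
    for lo in np.arange(bz-.03,bz+.012,.006):
        q=P[(P[:,2]>lo)&(P[:,2]<lo+.006)]
        if len(q):print("  ",lo.round(3),len(q),q[:,1].min().round(4),q[:,1].max().round(4),q.mean(0))
    h=(C[...,2]>.14)&(C[...,2]<.18)&(abs(C[...,0]-.66)<.03)&(abs(C[...,1]-.076)<.02)
    if h.any():
        P=C[h];print("  curl",len(P),P.min(0),P.max(0));t=P[P[:,0]<.646]
        if len(t):print("  tip",len(t),t.mean(0),t.min(0),t.max(0))
E
python3 - <<'E'
from m import *
run(11,.592,.0755,.215)
a=load("side11");b=load("top11")
im=np.hstack([cv2.resize(a["color"][140:270,230:340],None,fx=3.6,fy=3.6),cv2.resize(b["color"][130:230,210:310],None,fx=3.9,fy=4.68)]);print(im.shape);cv2.imwrite("pics/c12.png",im)
E
```

```text
side11 bail 92 [0.587  0.0444 0.1854] [0.5957 0.1098 0.2175] [0.0881 0.5841]
   0.185 15 0.0444 0.1098 [0.5915 0.087  0.1884]
   0.191 13 0.0491 0.1062 [0.5912 0.0833 0.1948]
   0.197 13 0.051 0.1028 [0.592  0.0884 0.2003]
   0.203 20 0.0556 0.1004 [0.5913 0.0813 0.2062]
   0.209 27 0.0621 0.0946 [0.5913 0.0778 0.2119]
   0.215 4 0.0768 0.0824 [0.5902 0.0798 0.2163]
  curl 78 [0.641  0.0731 0.1473] [0.6802 0.0815 0.1799]
  tip 18 [0.6435 0.0777 0.1653] [0.641  0.0733 0.1559] [0.6457 0.0815 0.1728]
top11 bail 64 [0.588  0.0415 0.1867] [0.5944 0.1064 0.22  ] [0.0606 0.5871]
   0.185 3 0.0415 0.1064 [0.5914 0.0632 0.1885]
   0.191 9 0.0432 0.1059 [0.5908 0.0711 0.194 ]
   0.197 10 0.0475 0.1011 [0.5909 0.0697 0.201 ]
   0.203 7 0.0513 0.0956 [0.5916 0.0701 0.207 ]
   0.209 27 0.0553 0.0927 [0.5915 0.0721 0.212 ]
   0.215 8 0.068 0.0833 [0.5924 0.0747 0.2174]
  curl 4 [0.6417 0.071  0.169 ] [0.6438 0.0759 0.1721]
  tip 4 [0.6427 0.074  0.1708] [0.6417 0.071  0.169 ] [0.6438 0.0759 0.1721]
(468, 786, 3)
```

View pics/c12.png

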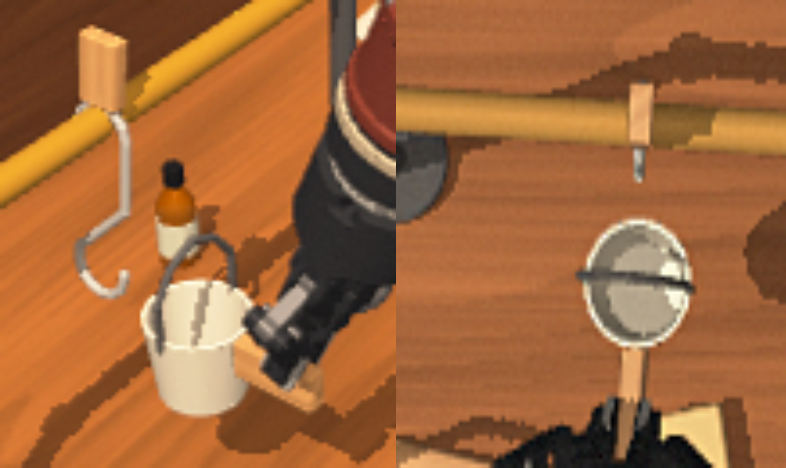

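Bail and curl agree in y to within 0.5 mm in both views (side: bail 0.0771, tip 0.0777; top: 0.0740 for both). I lower to threading height, then go in.

```bash
python3 -m creep '[[[0,0,0,0.006,0,-0.01,0],[0,0,0,0.012,0,-0.02,0],[0,0,0,0.018,0,-0.03,0],[0,0,0,0.0235,0,-0.034,0],[0,0,0,0.0235,0,-0.034,0]]]'
python3 - <<'E'
from station import *
from m import *
for n in("side","top"):
    d=snapshot(n);np.savez(f"pics/{n}12.npz",**d)
s=read_state();print(s["eef_pos"],s["orientation"],s["force"])
run(12,.615,.0755,.181)
a=load("side12");b=load("top12")
im=np.hstack([cv2.resize(a["color"][140:270,230:340],None,fx=3.6,fy=3.6),cv2.resize(b["color"][130:230,210:310],None,fx=3.9,fy=4.68)]);cv2.imwrite("pics/c13.png",im)
E
```

```text
clock: 20.2
eef_pos: [0.5592, 0.0773, 0.1]
orientation: [3.136, 0.401, 3.083]
force: [-0.2, 0.6, -1.2]
width: 0.142
[0.5589 0.0774 0.101 ] [3.1364 0.4023 3.0832] [ 0.7197 -0.0325 -1.1697]
side12 bail 87 [0.6093 0.045  0.151 ] [0.6202 0.1086 0.1822] [0.0967 0.6072]
   0.151 11 0.045 0.1086 [0.6149 0.0854 0.154 ]
   0.157 14 0.047 0.1079 [0.6153 0.0852 0.1595]
   0.163 16 0.05 0.1028 [0.6151 0.082  0.1656]
   0.169 20 0.0544 0.0982 [0.615  0.0807 0.1729]
   0.175 24 0.0643 0.0923 [0.6151 0.0773 0.1777]
   0.181 2 0.0733 0.077 [0.6143 0.0752 0.1817]
  curl 77 [0.6413 0.0739 0.1457] [0.6797 0.0812 0.1791]
  tip 17 [0.6436 0.0772 0.1653] [0.6413 0.0739 0.1568] [0.6458 0.0796 0.1717]
top12 bail 65 [0.6111 0.0419 0.1526] [0.6192 0.1067 0.1847] [0.0726 0.61  ]
   0.151 5 0.0419 0.1043 [0.6132 0.0554 0.1549]
   0.157 6 0.0439 0.1067 [0.6163 0.0845 0.1593]
   0.163 9 0.0461 0.1011 [0.6152 0.066  0.1657]
   0.169 14 0.0523 0.0982 [0.6153 0.0714 0.1723]
   0.175 24 0.0563 0.0926 [0.6154 0.0744 0.1782]
   0.181 7 0.0673 0.0829 [0.6156 0.0762 0.1825]
  curl 4 [0.6414 0.0716 0.1659] [0.6444 0.0758 0.1733]
  tip 4 [0.6428 0.0741 0.1701] [0.6414 0.0716 0.1659] [0.6444 0.0758 0.1733]
```

View pics/c13.png

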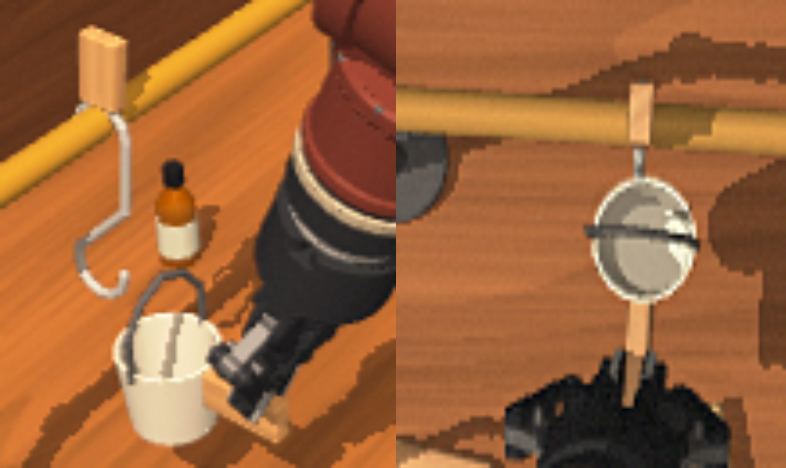

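The bail apex at z = 0.180 clears the curl tip top at 0.172. I thread it in.

```bash
python3 -m creep '[[[0,0,0,0.004,0,0.0015,0],[0,0,0,0.009,0,0.002,0],[0,0,0,0.014,0,0.002,0],[0,0,0,0.019,0,0.002,0],[0,0,0,0.024,0,0.002,0]]]'
python3 -m creep '[[[0,0,0,0.003,0,0,0],[0,0,0,0.006,0,0,0],[0,0,0,0.009,0,0,0],[0,0,0,0.012,0,0,0],[0,0,0,0.015,0,0,0]]]'
python3 - <<'E'
from station import *
from m import *
for n in("side","top"):
    d=snapshot(n);np.savez(f"pics/{n}13.npz",**d)
s=read_state();print(s["eef_pos"],s["orientation"],s["force"])
a=load("side13");b=load("top13")
im=np.hstack([cv2.resize(a["color"][140:270,230:340],None,fx=3.6,fy=3.6),cv2.resize(b["color"][130:230,210:310],None,fx=3.9,fy=4.68)]);cv2.imwrite("pics/c14.png",im)
E
```

```text
clock: 20.8
eef_pos: [0.5835, 0.0773, 0.1031]
orientation: [3.136, 0.403, 3.083]
force: [-0.4, 0.5, -1.0]
width: 0.144
clock: 21.3
eef_pos: [0.5987, 0.0773, 0.103]
orientation: [3.136, 0.402, 3.083]
force: [-0.1, -0.5, -1.5]
width: 0.14
[0.599  0.0773 0.1032] [3.1363 0.4028 3.0831] [-0.0654  0.0551 -1.3545]
```

View pics/c14.png

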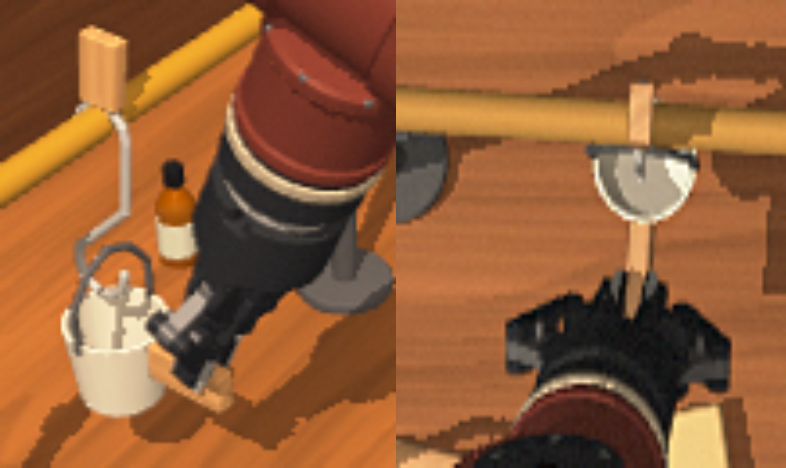

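The curl tip now stands on the near side of the bail, inside the arch at crop (122,275). No contact force. I lower.

```bash
python3 -m creep '[[[0,0,0,0.001,0,-0.004,0],[0,0,0,0.002,0,-0.008,0],[0,0,0,0.003,0,-0.012,0],[0,0,0,0.004,0,-0.016,0],[0,0,0,0.005,0,-0.021,0]]]'
python3 -m creep '[[[0,0,0,0,0,-0.001,0],[0,0,0,0,0,-0.002,0],[0,0,0,0,0,-0.003,0],[0,0,0,0,0,-0.003,0],[0,0,0,0,0,-0.003,0]]]'
python3 -m creep '[[[0,0,0,0,0,-0.0005,0],[0,0,0,0,0,-0.001,0],[0,0,0,0,0,-0.0015,0],[0,0,0,0,0,-0.0015,0],[0,0,0,0,0,-0.0015,0]]]'
```

```text
clock: 21.9
eef_pos: [0.604, 0.0773, 0.0818]
orientation: [3.136, 0.403, 3.083]
force: [-0.7, 0.4, -1.5]
width: 0.138
clock: 22.4
eef_pos: [0.6041, 0.0773, 0.0789]
orientation: [3.136, 0.403, 3.083]
force: [0.9, -0.1, -2.0]
width: 0.144
clock: 22.9
eef_pos: [0.6041, 0.0774, 0.0774]
orientation: [3.136, 0.403, 3.083]
force: [0.1, 1.3, -2.0]
width: 0.143
```

```bash
python3 -m creep '[[[0,0,0,0,0,-0.0005,0],[0,0,0,0,0,-0.001,0],[0,0,0,0,0,-0.0015,0],[0,0,0,0,0,-0.0015,0],[0,0,0,0,0,-0.0015,0]]]'
python3 -m creep '[[[0,0,0,0,0,-0.0005,0],[0,0,0,0,0,-0.001,0],[0,0,0,0,0,-0.001,0],[0,0,0,0,0,-0.001,0],[0,0,0,0,0,-0.001,0]]]'
```

```text
clock: 23.4
eef_pos: [0.6041, 0.0774, 0.0759]
orientation: [3.136, 0.403, 3.083]
force: [-0.2, 0.0, -2.0]
width: 0.139
clock: 23.9
eef_pos: [0.6042, 0.0773, 0.075]
orientation: [3.136, 0.403, 3.083]
force: [-0.7, -0.5, -0.5]
width: 0.142
```

```bash
python3 -m creep '[[[0,0,0,0,0,-0.0004,0],[0,0,0,0,0,-0.0008,0],[0,0,0,0,0,-0.0008,0],[0,0,0,0,0,-0.0008,0],[0,0,0,0,0,-0.0008,0]]]'
python3 - <<'E'
from station import *
from m import *
for n in("side","top"):
    d=snapshot(n);np.savez(f"pics/{n}14.npz",**d)
s=read_state();print(s["eef_pos"],s["orientation"],s["force"])
a=load("side14");b=load("top14")
im=np.hstack([cv2.resize(a["color"][140:270,230:340],None,fx=3.6,fy=3.6),cv2.resize(b["color"][130:230,210:310],None,fx=3.9,fy=4.68)]);cv2.imwrite("pics/c15.png",im)
E
```

```text
clock: 24.4
eef_pos: [0.6043, 0.0773, 0.0743]
orientation: [3.136, 0.403, 3.083]
force: [0.0, -0.7, 0.4]
width: 0.14
[0.6043 0.0773 0.0743] [3.1363 0.4034 3.0832] [ 0.3083 -0.2083  0.4227]
```

View pics/c15.png

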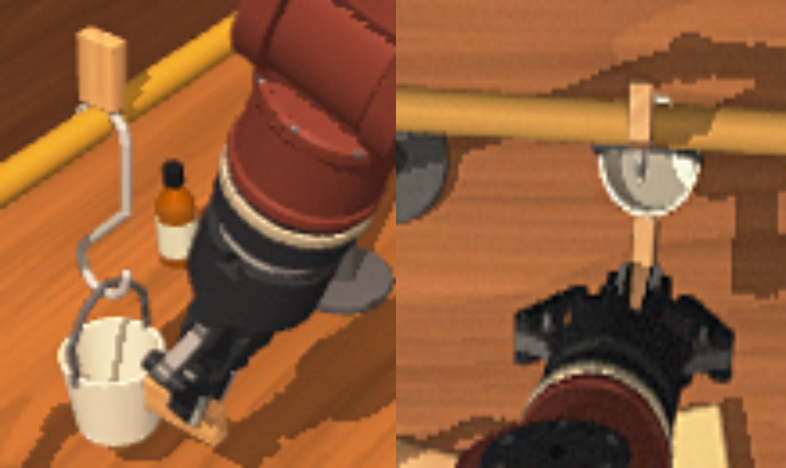

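The bail sits in the curl at crop (118,290), and the pail's weight has moved onto the hook. I release and wait.

```bash
python3 -m creep '[[[0,0,0,0,0,0,0.22],[0,0,0,0,0,0,0.3],[0,0,0,0,0,0,0.4],[0,0,0,0,0,0,0.5],[0,0,0,0,0,0,0.6]]]'
python3 -m creep '[[[0,0,0,0,0,0,0.6],[0,0,0,0,0,0,0.6],[0,0,0,0,0,0,0.6],[0,0,0,0,0,0,0.6],[0,0,0,0,0,0,0.6]]]'
python3 - <<'E'
from station import *
from m import *
for n in("side","top"):
    d=snapshot(n);np.savez(f"pics/{n}15.npz",**d)
s=read_state();print(s["eef_pos"],s["orientation"],s["force"])
a=load("side15");b=load("top15")
im=np.hstack([cv2.resize(a["color"][140:270,230:340],None,fx=3.6,fy=3.6),cv2.resize(b["color"][130:230,210:310],None,fx=3.9,fy=4.68)]);cv2.imwrite("pics/c16.png",im)
E
```

```text
clock: 25.0
eef_pos: [0.6042, 0.0774, 0.0742]
orientation: [3.136, 0.403, 3.083]
force: [-0.0, 0.3, -0.3]
width: 0.6
clock: 25.5
eef_pos: [0.6042, 0.0773, 0.0742]
orientation: [3.136, 0.403, 3.083]
force: [1.0, 0.2, 0.9]
width: 0.598
[0.6043 0.0774 0.0742] [3.1362 0.4033 3.0831] [ 0.5047 -0.2025  0.0475]
```

View pics/c16.png

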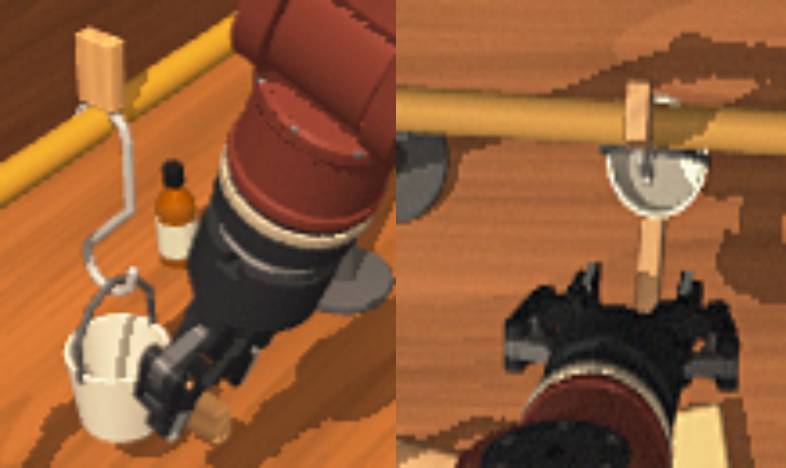

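The pail hangs free, with its handle at crop (650,265) between the open fingers. I withdraw along the tool axis.

```bash
python3 -m creep '[[[0,0,0,-0.004,0,0.009,0.65],[0,0,0,-0.010,0,0.023,0.65],[0,0,0,-0.016,0,0.037,0.65],[0,0,0,-0.024,0,0.055,0.65],[0,0,0,-0.032,0,0.074,0.65]]]'
python3 -m creep '[[[0,0,0,-0.03,0,0.01,0.65],[0,0,0,-0.06,0,0.02,0.65],[0,0,0,-0.09,0,0.03,0.65],[0,0,0,-0.12,0,0.04,0.65],[0,0,0,-0.15,0,0.05,0.65]]]'
python3 - <<'E'
from station import *
from m import *
for n in("side","top"):
    d=snapshot(n);np.savez(f"pics/{n}16.npz",**d)
s=read_state();print(s["clock"],s["eef_pos"],s["force"])
run(16,.66,.078,.154)
a=load("side16");b=load("top16")
im=np.hstack([cv2.resize(a["color"][140:270,230:340],None,fx=3.6,fy=3.6),cv2.resize(b["color"][130:230,210:310],None,fx=3.9,fy=4.68)]);cv2.imwrite("pics/c17.png",im)
E
```

```text
clock: 26.1
eef_pos: [0.5715, 0.0773, 0.1493]
orientation: [3.136, 0.403, 3.083]
force: [0.4, 0.2, -0.1]
width: 0.648
clock: 26.6
eef_pos: [0.42, 0.0774, 0.2]
orientation: [3.136, 0.404, 3.083]
force: [0.7, 0.3, 0.1]
width: 0.649
26.7 [0.4188 0.0775 0.2004] [-0.3522 -0.2338 -0.5178]
side16 bail 97 [0.6483 0.04   0.1249] [0.672  0.1048 0.1579] [0.0841 0.6529]
   0.124 11 0.04 0.1048 [0.6594 0.0801 0.1273]
   0.13 12 0.0407 0.1012 [0.6589 0.0761 0.1335]
   0.136 9 0.0459 0.0968 [0.6594 0.0797 0.1388]
   0.142 14 0.0485 0.0952 [0.6588 0.0812 0.1447]
   0.148 33 0.0606 0.0907 [0.6586 0.076  0.1515]
   0.154 18 0.0641 0.0792 [0.6615 0.0717 0.1555]
  curl 110 [0.6385 0.0606 0.1422] [0.679  0.0952 0.1797]
  tip 19 [0.6418 0.0725 0.1642] [0.6385 0.0698 0.1546] [0.6454 0.0748 0.1715]
top16 bail 36 [0.6498 0.0395 0.1276] [0.6613 0.1012 0.1592] [0.061  0.6534]
   0.124 1 0.0994 0.0994 [0.6594 0.0994 0.1276]
   0.13 5 0.0395 0.1012 [0.6579 0.0642 0.1335]
   0.136 7 0.0418 0.0958 [0.6586 0.0581 0.1388]
   0.142 5 0.0459 0.0903 [0.6584 0.0706 0.1458]
   0.148 14 0.0479 0.0851 [0.6564 0.0609 0.1507]
   0.154 4 0.0544 0.0679 [0.6552 0.0628 0.1573]
  curl 23 [0.6394 0.0568 0.1405] [0.6605 0.0932 0.1721]
  tip 6 [0.6413 0.068  0.1709] [0.6394 0.0665 0.1675] [0.6439 0.071  0.1721]
```

View pics/c17.png

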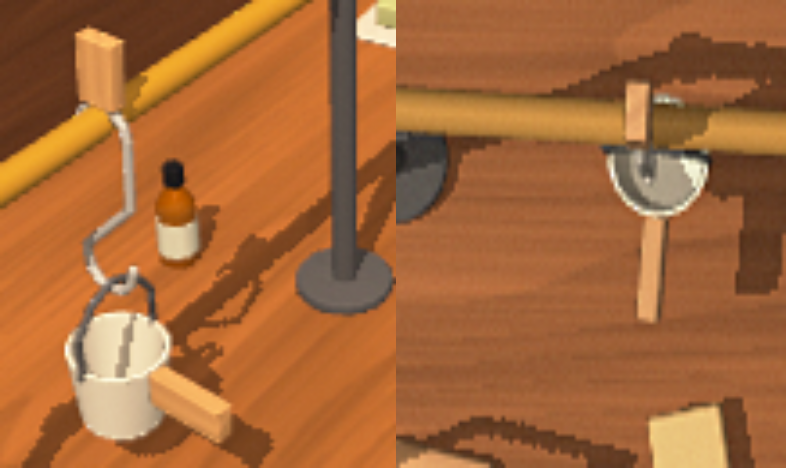

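The pail hangs clear, with its bail in the curl. I wait and compare frames for stillness.

```bash
for i in 1; do python3 -m creep '[[[0,0,0,-0.03,0,0.02,0.65],[0,0,0,-0.05,0,0.04,0.65],[0,0,0,-0.05,0,0.04,0.65],[0,0,0,-0.05,0,0.04,0.65],[0,0,0,-0.05,0,0.04,0.65]]]'; done
python3 -m creep '[[[0,0,0,0,0,0,0.65],[0,0,0,0,0,0,0.65],[0,0,0,0,0,0,0.65],[0,0,0,0,0,0,0.65],[0,0,0,0,0,0,0.65]]]' >/dev/null
python3 -m creep '[[[0,0,0,0,0,0,0.65],[0,0,0,0,0,0,0.65],[0,0,0,0,0,0,0.65],[0,0,0,0,0,0,0.65],[0,0,0,0,0,0,0.65]]]'
python3 - <<'E'
from station import *
from m import *
for k in (17,18,19):
    d=snapshot("side");np.savez(f"pics/side{k}.npz",**d)
d=snapshot("top");np.savez("pics/top19.npz",**d)
for k in(16,17,18,19):
    d=load(f"side{k}");C=cloud(d);hsv=cv2.cvtColor(d["color"],cv2.COLOR_BGR2HSV)
    h=(C[...,2]>.155)&(C[...,2]<.18)&(C[...,0]<.646)&(C[...,0]>.63)&(abs(C[...,1]-.076)<.02)
    w=(hsv[...,1]<60)&(hsv[...,2]>150)&(abs(C[...,0]-.66)<.05)&(abs(C[...,1]-.075)<.05)&(C[...,2]>.03)&(C[...,2]<.115)
    hd=(hsv[...,1]>60)&(C[...,2]>.05)&(C[...,2]<.13)&(C[...,0]>.55)&(C[...,0]<.625)&(abs(C[...,1]-.07)<.05)
    T=C[(C[...,2]>.29)&(abs(C[...,0]-.656)<.03)&(abs(C[...,1]-.064)<.03)]
    P=C[hd];r=C[w];print(k,"tip",C[h].mean(0),"pail",r.mean(0),r.min(0),r.max(0),"handle",P.mean(0),"dz/dx",np.polyfit(P[:,0],P[:,2],1)[0],"tabtop",np.sort(T[:,2])[-5:])
for n,k in(("side",19),("top",19)):
    a=load(f"{n}0");b=load(f"{n}{k}")
    for nm,bx in {"side":{"soap":(310,275,355,308),"jar":(366,278,414,335),"bottle":(270,180,290,216)},"top":{"soap":(272,212,302,250),"jar":(265,265,305,305),"bottle":(345,114,365,134)}}[n].items():
        x0,y0,x1,y1=bx
        ga=cv2.cvtColor(a["color"],6).astype(np.float32)[y0:y1,x0:x1];gb=cv2.cvtColor(b["color"],6).astype(np.float32)[y0:y1,x0:x1]
        print(n,nm,"shift px",np.round(cv2.phaseCorrelate(ga,gb),2))
a=load("side19");b=load("top19")
im=np.hstack([cv2.resize(a["color"][140:270,230:340],None,fx=3.6,fy=3.6),cv2.resize(b["color"][130:230,210:310],None,fx=3.9,fy=4.68)]);cv2.imwrite("pics/c18.png",im)
E
```

```text
clock: 27.2
eef_pos: [0.3691, 0.0775, 0.24]
orientation: [3.136, 0.404, 3.084]
force: [-0.2, 0.5, -0.1]
width: 0.65
clock: 28.2
eef_pos: [0.3691, 0.0775, 0.2399]
orientation: [3.136, 0.404, 3.084]
force: [0.7, -0.2, 0.4]
width: 0.651
16 tip [0.6416 0.0725 0.1647] pail [0.6632 0.0601 0.0922] [0.6287 0.0399 0.0465] [0.6876 0.1003 0.105 ] handle [0.5974 0.0788 0.0928] dz/dx 0.08318249836415799 tabtop [0.3169 0.317  0.317  0.3172 0.3174]
17 tip [0.6422 0.0718 0.164 ] pail [0.6637 0.0598 0.0914] [0.6297 0.0405 0.0502] [0.6866 0.1025 0.1062] handle [0.597  0.0788 0.0928] dz/dx 0.07488544599468394 tabtop [0.317  0.3171 0.3172 0.3176 0.3176]
18 tip [0.6421 0.0724 0.1647] pail [0.6641 0.0596 0.0915] [0.6298 0.0395 0.0509] [0.6882 0.101  0.1059] handle [0.5972 0.0788 0.0927] dz/dx 0.0768521679800152 tabtop [0.3174 0.3174 0.3175 0.318  0.3182]
19 tip [0.6416 0.0724 0.1652] pail [0.664  0.0593 0.0917] [0.6286 0.0382 0.0501] [0.6879 0.102  0.1064] handle [0.5973 0.0788 0.0929] dz/dx 0.07997153401950953 tabtop [0.3169 0.3171 0.3171 0.3172 0.3178]Traceback (most recent call last):
  File "<stdin>", line 18, in <module>
    return _wrapfunc(a, 'round', decimals=decimals, out=out)
    return _wrapit(obj, method, *args, **kwds)
    conv = _array_converter(obj)
ValueError: setting an array element with a sequence. The requested array has an inhomogeneous shape after 1 dimensions. The detected shape was (2,) + inhomogeneous part.
```

```bash
python3 - <<'E'
from m import *
for n in("side","top"):
    a=load(f"{n}0");b=load(f"{n}19")
    for nm,(x0,y0,x1,y1) in {"side":{"soap":(310,275,355,308),"jar":(366,278,414,335),"bottle":(270,180,290,216)},"top":{"soap":(272,212,302,250),"jar":(265,265,305,305),"bottle":(345,114,365,134)}}[n].items():
        ga=cv2.cvtColor(a["color"],6).astype(np.float32)[y0:y1,x0:x1];gb=cv2.cvtColor(b["color"],6).astype(np.float32)[y0:y1,x0:x1]
        print(n,nm,"shift px",np.round(cv2.phaseCorrelate(ga,gb)[0],2))
run(19,.66,.072,.154)
cv2.imwrite("pics/s19.png",load("side19")["color"])
E
```

```text
side soap shift px [ 0.33 -0.02]
side jar shift px [0.02 0.01]
side bottle shift px [ 0.01 -0.02]
top soap shift px [ 0.01 -0.01]
top jar shift px [-0.28  0.07]
top bottle shift px [ 0.05 -0.  ]
side19 bail 98 [0.6487 0.0378 0.1241] [0.6714 0.1034 0.1575] [0.0742 0.6536]
   0.124 12 0.0378 0.1034 [0.6587 0.0717 0.1271]
   0.13 13 0.0404 0.1031 [0.6591 0.0828 0.1335]
   0.136 11 0.0458 0.0984 [0.6593 0.0816 0.1393]
   0.142 12 0.0503 0.0934 [0.6589 0.0781 0.1449]
   0.148 38 0.0625 0.0904 [0.6593 0.0761 0.1516]
   0.154 12 0.0627 0.0752 [0.6604 0.0702 0.1558]
  curl 110 [0.6399 0.0625 0.1418] [0.6775 0.0953 0.1798]
  tip 18 [0.6417 0.0723 0.1646] [0.6399 0.0704 0.1539] [0.6447 0.0747 0.1728]
top19 bail 38 [0.6497 0.0353 0.1275] [0.6614 0.1014 0.1592] [0.0582 0.6536]
   0.124 3 0.0353 0.0376 [0.6564 0.0368 0.1282]
   0.13 4 0.0395 0.1014 [0.6581 0.0704 0.1329]
   0.136 5 0.0394 0.0959 [0.6586 0.0525 0.1382]
   0.142 9 0.0437 0.0926 [0.6579 0.0615 0.145 ]
   0.148 12 0.0501 0.0876 [0.657  0.0639 0.1509]
   0.154 5 0.0591 0.0678 [0.6542 0.0639 0.1567]
  curl 23 [0.6391 0.0568 0.1425] [0.6603 0.0926 0.1741]
  tip 6 [0.6413 0.0681 0.1707] [0.6391 0.0665 0.1688] [0.644  0.0712 0.1741]
```

View pics/s19.png

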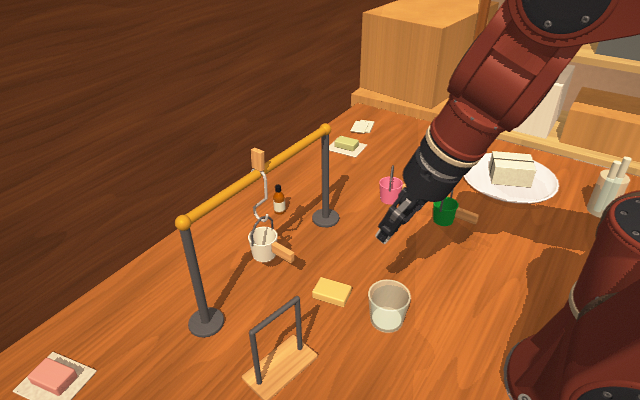

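The pail hangs from the hook at (263,243), the arm is clear, and the soap, jar and bottle are where they were. Everything is still, so I hand in.

```bash
python3 -c "
from station import *
print(read_state()['clock']);print(close_job())"
```

```text
28.4
the job is handed in; nothing more can be done
None
```

The hook is in the rail's groove, the pail hangs from it by its bail, and I handed the job in at 28.4 s; no verdict was reported.

**What I did**
- **Hook:** I took it off the stand and lowered it onto the full bar, with contact at TCP z = 0.2864. I slid it toward the groove under about 5–6 N until the force vanished. It then seated 4.7 mm lower, a little less than the 5.2 mm expected, and I let it go.
- **Pail:** I picked up the white pail by its handle, threaded its bail over the tip of the lower curl, set it down gently and released it.

**Last checks**
- **Hook height:** the top wire is about 7 mm above the rail's axis by depth, inside the 4–10.8 mm limits.
- **Rest and tilt:** in pictures over about 1.5 s the hook and pail moved no more than about 1 mm, which is the noise level. The pail tilts about 0.08 rad. The hook leaned about 0.1 rad after release and less with the pail on it.
- **Bail in the curl:** the bail apex looks seated, but I only estimated its distance to the curl from depth.
- **Bystanders:** the soap bar, jar and bottle shifted 0.3 pixel or less in both views. The robot was clear of everything.
- **Disagreement:** the two cameras differ by about 2–4 mm in absolute position. I relied on relative measurements and touch instead.

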